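Clamp sample bottles by length

TASK

Sort the three lying sample bottles by length into the clamp racks: each short one into its own place of the rack for short bottles, the long one into either place of the rack for long bottles. Each bottle goes in with its base under the hood of the red sprung plate and its cap end down behind the blue lip, so that the spring holds it lying flat on the rail against the lip. Do not force them, and leave the other things on the bench where they are.

Things in the scene. Friction and masses are not known exactly. Their poses are not given: they have to be found in the camera images.
- bottle_a: Amber square-section sample bottle, 30 x 30 mm, 90 mm long over its round black cap (a short one), lying on a flat side on the bench, 90 g. Origin: centre of its underside as it lies (15 mm below its axis, mid-length); x from base to cap, z up. Square part x = -45 to +21 mm; cap 26 mm diameter, 18 mm long, ends at +45 mm.
- bottle_a_cap (a point): Centre of the cap's end face of that bottle; axes as the bottle's.
- bottle_b: Amber square-section sample bottle, 30 x 30 mm, 90 mm long over its round black cap (a short one), lying on a flat side on the bench, 90 g. Origin: centre of its underside as it lies (15 mm below its axis, mid-length); x from base to cap, z up. Square part x = -45 to +21 mm; cap 26 mm diameter, 18 mm long, ends at +45 mm.
- bottle_b_cap (a point): Centre of the cap's end face of that bottle; axes as the bottle's.
- bottle_c: Amber square-section sample bottle, 30 x 30 mm, 120 mm long over its round black cap (a long one), lying on a flat side on the bench, 120 g. Origin: centre of its underside as it lies (15 mm below its axis, mid-length); x from base to cap, z up. Square part x = -60 to +36 mm; cap 26 mm diameter, 18 mm long, ends at +60 mm.
- bottle_c_cap (a point): Centre of the cap's end face of that bottle; axes as the bottle's.
- short_rack: Fixed aluminium clamp rack with blue ends, two places side by side (y = -35, +35 mm), for short bottles, 90 mm long. Origin: underside of its 8 mm base plate (150 mm wide, x = -95 to +57 mm); x runs along the places from the red sprung plates to the blue lips. A blue spring housing behind each plate (x below -73 mm) is 63 mm high.
- short_rack_place1 (a point): Middle of the underside of a clamped 90 mm bottle: on top of this place's rail (16 mm wide, 35 mm above the bench); x from plate to lip, z up. Blue lip: inner face at x = +45 mm, 12 mm above the rail. Two cheeks 38 mm apart guide the base (x = -37 to -25 mm, 12 mm above the rail).
- short_rack_plate1_face (a point): Face of this place's red sprung plate (32 mm wide), at rail height; at rest at x = -38 mm from the place's middle. It can be pushed 18 mm to -x (4 N to start, 13 N at the stop). Its hood sticks out 12 mm to +x, underside 41 mm, top 46 mm above the rail: the base must go in under it with the cap end raised by some 10 to 15 degrees.
- short_rack_place2 (a point): Middle of the underside of a clamped 90 mm bottle: on top of this place's rail (16 mm wide, 35 mm above the bench); x from plate to lip, z up. Blue lip: inner face at x = +45 mm, 12 mm above the rail. Two cheeks 38 mm apart guide the base (x = -37 to -25 mm, 12 mm above the rail).
- short_rack_plate2_face (a point): Face of this place's red sprung plate (32 mm wide), at rail height; at rest at x = -38 mm from the place's middle. It can be pushed 18 mm to -x (4 N to start, 13 N at the stop). Its hood sticks out 12 mm to +x, underside 41 mm, top 46 mm above the rail: the base must go in under it with the cap end raised by some 10 to 15 degrees.
- long_rack: Fixed aluminium clamp rack with blue ends, two places side by side (y = -35, +35 mm), for long bottles, 120 mm long. Origin: underside of its 8 mm base plate (150 mm wide, x = -110 to +72 mm); x runs along the places from the red sprung plates to the blue lips. A blue spring housing behind each plate (x below -88 mm) is 63 mm high.
- long_rack_place1 (a point): Middle of the underside of a clamped 120 mm bottle: on top of this place's rail (16 mm wide, 35 mm above the bench); x from plate to lip, z up. Blue lip: inner face at x = +60 mm, 12 mm above the rail. Two cheeks 38 mm apart guide the base (x = -52 to -40 mm, 12 mm above the rail).
- long_rack_plate1_face (a point): Face of this place's red sprung plate (32 mm wide), at rail height; at rest at x = -53 mm from the place's middle. It can be pushed 18 mm to -x (4 N to start, 13 N at the stop). Its hood sticks out 12 mm to +x, underside 41 mm, top 46 mm above the rail: the base must go in under it with the cap end raised by some 10 to 15 degrees.
- long_rack_place2 (a point): Middle of the underside of a clamped 120 mm bottle: on top of this place's rail (16 mm wide, 35 mm above the bench); x from plate to lip, z up. Blue lip: inner face at x = +60 mm, 12 mm above the rail. Two cheeks 38 mm apart guide the base (x = -52 to -40 mm, 12 mm above the rail).
- long_rack_plate2_face (a point): Face of this place's red sprung plate (32 mm wide), at rail height; at rest at x = -53 mm from the place's middle. It can be pushed 18 mm to -x (4 N to start, 13 N at the stop). Its hood sticks out 12 mm to +x, underside 41 mm, top 46 mm above the rail: the base must go in under it with the cap end raised by some 10 to 15 degrees.
- reagent_bottle: Tall clear round glass bottle with green cap, 72 mm diameter, 150 mm tall; a bystander, to be left alone. Origin: on its underside.
- dropper_bottle: Small round amber jar with black cap, 40 mm diameter, 75 mm tall; a bystander, to be left alone. Origin: on its underside.
- beaker: Clear round beaker, 70 mm diameter, 85 mm tall; a bystander, to be left alone. Origin: on its underside.
- vial_block: White foam block 85 x 85 x 40 mm with four open glass vials standing in it, 70 mm tall in all; a bystander, to be left alone. Origin: on its underside.
- stock_jar: Round jar with white cap, 56 mm diameter, 60 mm tall; a bystander, to be left alone. Origin: on its underside.
- spatula: Spatula 170 mm long, lying flat; a bystander, to be left alone. Origin: its underside, about midway; x along it.
- pencil_cup: Clear cup of pencils, 68 mm diameter, 155 mm tall in all; a bystander, to be left alone. Origin: on its underside.

How it is judged:
At the end, for the whole second after the job is handed in: Both 90 mm bottles are in the two places of the short rack, the 120 mm bottle in one of the long rack, cap to the lip: each lies flat and in line on its rail (within 6 degrees), its cap's end within 4 mm of the lip, 6 mm sideways and 5 mm in height, at rest ((((x of bottle_a_cap in the frame of short_rack_place1 between 0.041 and 0.049 m and y of bottle_a_cap in the frame of short_rack_place1 between -0.006 and 0.006 m and z of bottle_a_cap in the frame of short_rack_place1 between 0.01 and 0.02 m and angle between the x axis of bottle_a and the x axis of short_rack_place1, either way round below 0.1 rad and linear speed of bottle_a below 0.02 m/s) and (x of bottle_b_cap in the frame of short_rack_place2 between 0.041 and 0.049 m and y of bottle_b_cap in the frame of short_rack_place2 between -0.006 and 0.006 m and z of bottle_b_cap in the frame of short_rack_place2 between 0.01 and 0.02 m and angle between the x axis of bottle_b and the x axis of short_rack_place2, either way round below 0.1 rad and linear speed of bottle_b below 0.02 m/s)) or ((x of bottle_a_cap in the frame of short_rack_place2 between 0.041 and 0.049 m and y of bottle_a_cap in the frame of short_rack_place2 between -0.006 and 0.006 m and z of bottle_a_cap in the frame of short_rack_place2 between 0.01 and 0.02 m and angle between the x axis of bottle_a and the x axis of short_rack_place2, either way round below 0.1 rad and linear speed of bottle_a below 0.02 m/s) and (x of bottle_b_cap in the frame of short_rack_place1 between 0.041 and 0.049 m and y of bottle_b_cap in the frame of short_rack_place1 between -0.006 and 0.006 m and z of bottle_b_cap in the frame of short_rack_place1 between 0.01 and 0.02 m and angle between the x axis of bottle_b and the x axis of short_rack_place1, either way round below 0.1 rad and linear speed of bottle_b below 0.02 m/s))) and ((x of bottle_c_cap in the frame of long_rack_place1 between 0.056 and 0.064 m and y of bottle_c_cap in the frame of long_rack_place1 between -0.006 and 0.006 m and z of bottle_c_cap in the frame of long_rack_place1 between 0.01 and 0.02 m and angle between the x axis of bottle_c and the x axis of long_rack_place1, either way round below 0.1 rad and linear speed of bottle_c below 0.02 m/s) or (x of bottle_c_cap in the frame of long_rack_place2 between 0.056 and 0.064 m and y of bottle_c_cap in the frame of long_rack_place2 between -0.006 and 0.006 m and z of bottle_c_cap in the frame of long_rack_place2 between 0.01 and 0.02 m and angle between the x axis of bottle_c and the x axis of long_rack_place2, either way round below 0.1 rad and linear speed of bottle_c below 0.02 m/s))); the robot touches nothing.
It fails at once if a bystander on the bench is shifted by more than 20 mm or tipped (distance of any of reagent_bottle, dropper_bottle, beaker, vial_block, stock_jar, spatula, pencil_cup from where it was at the start of the episode above 0.02 m or angle between any of reagent_bottle, dropper_bottle, beaker, vial_block, stock_jar, pencil_cup's own z axis and vertical above 0.35 rad).
It fails at once if a bottle is forced against a rack with more than 100 N (contact force between any of bottle_a, bottle_b, bottle_c and short_rack above 100 N or contact force between any of bottle_a, bottle_b, bottle_c and long_rack above 100 N).
It also fails if it takes over 72 s, if anything falls off the work surface, if the arm or the gripper's body presses on something with over 40 N, if the wrist force passes 120 N, or if a joint passes its speed limit or range.

ROBOT

A 7-joint arm with a two-finger parallel gripper is mounted at the origin on the work surface. World frame = base frame: x ahead of the robot, y to its left, z up, the work surface at z = 0. Lengths are in m, angles in rad, forces in N, time in s.
With the tool pointing down it reaches from about 0.35 to 0.9 m from the base axis. Payload 8.1 kg.
Tool frame: the origin (TCP) lies between the finger pads; the fingertips stand 11 mm ahead of it and the grasp point (between the pads) lies 8 mm behind it; z points along the fingers, y is the line along which they close (so a half turn about z gives the same grasp; the last joint's range is limited). The gripper opens to 85 mm and grips with 20 to 120 N. Pads are 22 mm wide; open, the fingers measure 114 mm over their backs; the gripper's body (76 mm by 85 mm) begins 54 mm behind the grasp point. The pads swing forward as they close: fully open they stand 13 mm farther back than shut.
Start: joints at [-1.3, 0.434, 0.025, 1.573, -0.012, 1.134, -0.075], TCP at [0.228, 0.582, 0.242] pointing down, gripper open.
Joint ranges: [-2.62, 2.62], [-0.44, 2.09], [-1.27, 1.32], [0.08, 2.57], [-1.32, 4.46], [0.12, 2], [-2.74, 2.74]. Speed limits (rad/s): [2.22, 2.22, 3.01, 3.01, 3.14, 3.14, 3.14].

INTERFACE

Orientations are given as a rotation vector (axis times angle).
In Python, from workcell import env gives the robot as it stands. The module is installed in compiled form; this text tells all that it offers.
- The arm moves only by the shell command python3 -m jog 'ROWS'. ROWS is JSON, a list of rows, each an object with "translation": the shift along the tool's x, y, z in m, a list of three; "turn": the turn, a rotation vector about the tool's x, y, z in degrees, a list of three; "fingers": the closure, from -1 (fully open) to 1 (shut). In form: [{"translation": [tx, ty, tz], "turn": [ax, ay, az], "fingers": fingers}, ...]. A call has 1 to 5 rows; each row shifts and turns the commanded pose from where the row before left it, along the tool's axes as they then stand; what a row does not reach is not made up. A row lasts 1/8 s, in which the tool goes at most 62.5 mm and 10.7 degrees, less where a joint would pass 70% of its speed; a pose out of reach is approached as far as the arm can. A call is refused whole if a number of a shift passes 0.0625 or a number of a turn 10.7, either way. A call with a gripper value outside its range is refused whole. The fingers move at their own pace and stop on an object; the grip force is fixed at half the most. Time passes only in rows, so rows that do not move let the fingers close. It gives the time, the measured TCP pose, the force, the opening and the grip force at its end, in the units of the state.
- env.observe(): the state, without advancing time (a new reading comes with each control period).
- env.grab_frame(name): name is "side" or "top" or "wrist"; returns the picture (420x560x3 uint8, red, green, blue); there is no depth.
- env.camera_params(name): a dict with "vfov" (degrees; the focal length in pixels is half the picture's height over the tangent of half this angle, whatever the lens; pixels are square), "cx", "cy" (the principal point, pixels), "pose" (4x4, takes a point from camera to world coordinates). Camera axes: x right, y down, z forward; pixel columns grow to the right and rows downward; lengths in m; the calibration is good to about 2 mm. A picture is of the moment at which its call begins: read the wrist's pose just before it. camera_params takes no time and is no camera call; for the wrist camera it gives the pose at the moment of the call.
- env.sign_off(): hands the job in; it is judged then, once.
The state is a dict: "time": time; "joint_positions": joint angles; "joint_vel": joint speeds; "tau": joint torques, N m; "eef_pos": TCP position; "tcp_rot": TCP orientation; "force": force on the tool from outside, world axes, zero at the start; "wrist_torque": the same for the moment, N m; "finger_gap": opening from 0.0 (shut) to 1.0 (fully open); "finger_force": force on a finger pad.
Only numpy, scipy, OpenCV 4.12 (cv2) and the standard library are available. Lean on these libraries where they do the work, as an engineer would, in place of code of your own. Each camera call takes 0.05 s, during which the arm holds its last target. There are 200 camera calls.

## Working session

There is one attempt and no reset: what is moved stays moved. The work goes in short steps, Python scripts to look and compute and a shell command to move; the robot and the scene stay as the last step left them, time stands still between calls to the robot, and variables do not carry over. Pictures are saved under pics/ and viewed, at most 10 in all, crops included, and the job is handed in when it is done.

```bash
mkdir -p pics
python3 - <<'E'
from workcell import env
import cv2,numpy as np
np.set_printoptions(precision=4,suppress=True)
s=env.observe();print(s)
for n in ["side","top"]:
    p=env.camera_params(n);print(n,p)
    f=env.grab_frame(n);cv2.imwrite(f"pics/{n}0.png",cv2.resize(f[:,:,::-1],(800,600),interpolation=cv2.INTER_CUBIC))
    cv2.imwrite(f"raw_{n}0.png",f[:,:,::-1])
print(env.camera_params("wrist"))
E
```

```text
{'time': 0.0, 'joint_positions': array([-1.2996,  0.4352,  0.025 ,  1.5741, -0.0116,  1.134 , -0.0751]), 'joint_vel': array([-0.0006, -0.0004,  0.0006, -0.0014, -0.001 , -0.    , -0.0014]), 'tau': array([  0.    , -67.0493,   1.0249, -31.6196,   0.0156,   0.0128,
         0.    ]), 'eef_pos': array([0.2281, 0.5813, 0.2415]), 'tcp_rot': array([-0.5839, -3.0867,  0.0025]), 'force': array([-0.0984,  0.3213,  0.108 ]), 'wrist_torque': array([-0.062 ,  0.0258, -0.0373]), 'finger_force': 0.0, 'finger_gap': 1.000258378031145}
side {'vfov': 53.595029035139774, 'cx': 282.18498353396654, 'cy': 206.75947420815376, 'pose': array([[ 0.8938, -0.3206,  0.3136,  0.2343],
       [-0.448 , -0.6071,  0.6563, -0.7007],
       [-0.02  , -0.7271, -0.6863,  0.7843],
       [ 0.    ,  0.    ,  0.    ,  1.    ]])}
top {'vfov': 55.627505162904924, 'cx': 288.7454012212615, 'cy': 211.28837594182994, 'pose': array([[ 0.0088, -0.9905,  0.1375,  0.3946],
       [-0.9999, -0.0101, -0.009 , -0.0077],
       [ 0.0103, -0.1374, -0.9905,  1.2268],
       [ 0.    ,  0.    ,  0.    ,  1.    ]])}
{'vfov': 71.96068232444443, 'cx': 274.3917090940465, 'cy': 205.48668079932105, 'pose': array([[ 0.3652,  0.8878,  0.2799,  0.1556],
       [ 0.9309, -0.3482, -0.1101,  0.6103],
       [-0.0003,  0.3008, -0.9537,  0.3727],
       [ 0.    ,  0.    ,  0.    ,  1.    ]])}
```

View pics/top0.png

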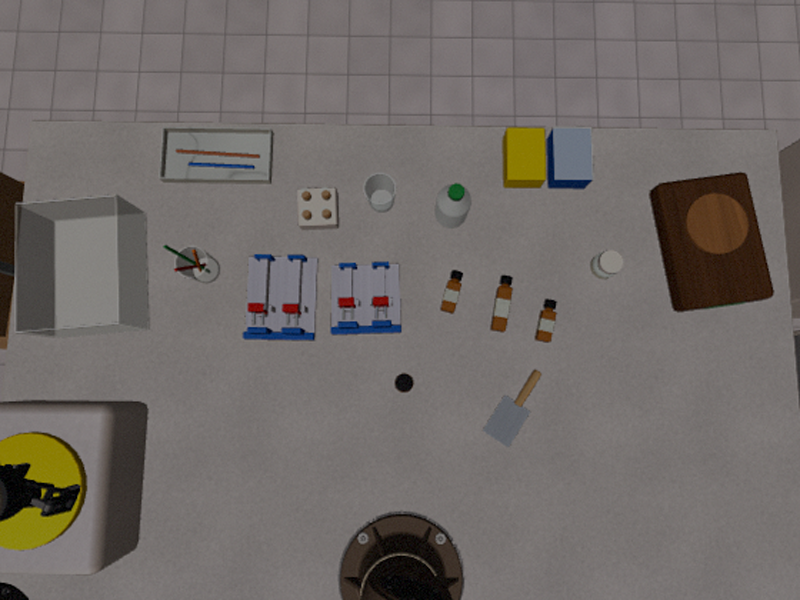

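View pics/side0.png

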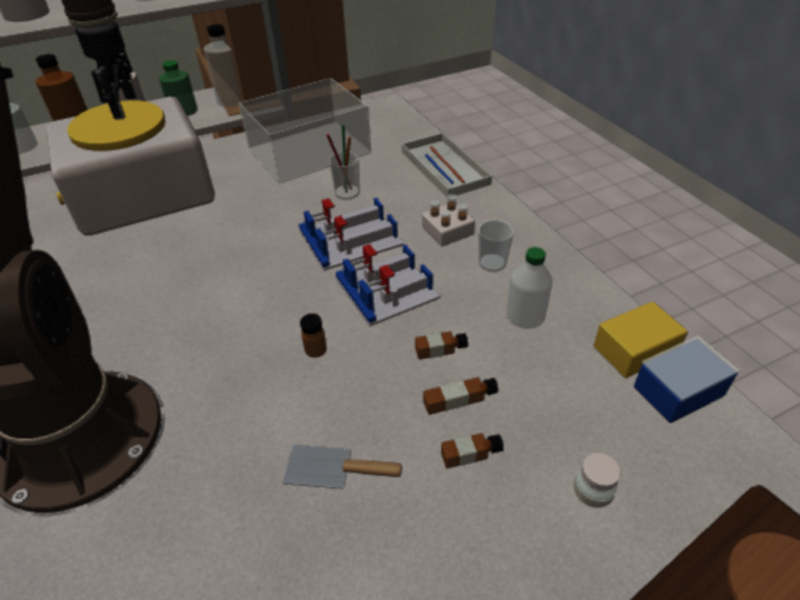

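```bash
cat > h.py <<'E'
from workcell import env
import cv2,numpy as np
from scipy.spatial.transform import Rotation as R
np.set_printoptions(precision=4,suppress=True)
def ray(p,uv):
    f=210/np.tan(np.radians(p["vfov"])/2);P=np.array(p["pose"])
    d=P[:3,:3]@np.array([(uv[0]-p["cx"])/f,(uv[1]-p["cy"])/f,1.]);return P[:3,3],d/np.linalg.norm(d)
def atz(p,uv,z):
    o,d=ray(p,uv);return o+d*(z-o[2])/d[2]
def tri(obs):  # [(params,uv),...] least squares point, residual
    A=np.zeros((3,3));b=np.zeros(3);L=[ray(*q) for q in obs]
    for o,d in L:
        M=np.eye(3)-np.outer(d,d);A+=M;b+=M@o
    x=np.linalg.solve(A,b);return x,max(np.linalg.norm(np.cross(x-o,d)) for o,d in L)
def togo(x,yaw,pitch=0):
    """tool-frame shift/turn from here to TCP x; tool x = -(bottle x dir) , pitch=cap-up deg"""
    s=env.observe();r=R.from_rotvec(s["tcp_rot"])
    B=R.from_euler('ZY',[yaw,-pitch],degrees=True)*R.from_matrix(np.array([[-1,0,0],[0,1,0],[0,0,-1.]]))
    return r.inv().apply(np.array(x)-s["eef_pos"]), np.degrees((r.inv()*B).as_rotvec())
E
python3 - <<'E'
from h import *
p=env.camera_params("top")
for n,u,v,z in [("capA",550,302,.02),("baseA",543,340,.015),("capC",506,278,.02),("baseC",499,330,.015),("capB",456,272,.02),("baseB",447,311,.015),("lip1",347,266,.047),("lip2",380,264,.047),("hood1",346,302,.08),("hood2",380,300,.08),("Llip1",260,259,.047),("Llip2",295,258,.047),("Lhood1",257,308,.08),("Lhood2",291,308,.08),("reag",455,200,.1),("dropper",404,382,.07),("stock",608,263,.06),("vial",318,208,.07)]:
    print(n,atz(p,(u*.7,v*.7),z))
print(togo([.43,-.02,.25],0))
E
```

```text
capA [ 0.5648 -0.314   0.02  ]
baseA [ 0.4834 -0.2983  0.015 ]
capC [ 0.6161 -0.2201  0.02  ]
baseC [ 0.5039 -0.2044  0.015 ]
capB [ 0.6282 -0.1121  0.02  ]
baseB [ 0.5437 -0.093   0.015 ]
lip1 [0.6333 0.1205 0.047 ]
lip2 [0.6384 0.0509 0.047 ]
hood1 [0.5521 0.1171 0.08  ]
hood2 [0.5569 0.048  0.08  ]
Llip1 [0.6464 0.3043 0.047 ]
Llip2 [0.6493 0.2306 0.047 ]
Lhood1 [0.538 0.297 0.08 ]
Lhood2 [0.5387 0.2282 0.08  ]
reag [ 0.763  -0.1034  0.1   ]
dropper [ 0.392  -0.0026  0.07  ]
stock [ 0.6431 -0.428   0.06  ]
vial [0.7519 0.1818 0.07  ]
(array([-0.4076, -0.4862, -0.0077]), array([ -0.0794,  -0.0076, -21.4181]))
```

```bash
python3 -m jog '[{"translation":[0,0,0],"turn":[0,0,-10.7],"fingers":-1},{"translation":[0,0,0],"turn":[0,0,-10.7],"fingers":-1},{"translation":[-0.03,-0.05,0],"turn":[0,0,0],"fingers":-1},{"translation":[-0.03,-0.05,0],"turn":[0,0,0],"fingers":-1},{"translation":[-0.03,-0.05,0],"turn":[0,0,0],"fingers":-1}]'
python3 -m jog '[{"translation":[-0.03,-0.05,0],"turn":[0,0,0],"fingers":-1},{"translation":[-0.03,-0.05,0],"turn":[0,0,0],"fingers":-1},{"translation":[-0.03,-0.05,0],"turn":[0,0,0],"fingers":-1},{"translation":[-0.03,-0.05,0],"turn":[0,0,0],"fingers":-1},{"translation":[-0.03,-0.05,0],"turn":[0,0,0],"fingers":-1}]'
cat > snap.py <<'E'
from h import *
import sys,pickle
n=sys.argv[1];p=env.camera_params("wrist");f=env.grab_frame("wrist")[:,:,::-1]
cv2.imwrite(f"raw_{n}.png",f);pickle.dump(p,open(f"{n}.pkl","wb"))
cv2.imwrite(f"pics/{n}.png",cv2.resize(f,(800,600),interpolation=cv2.INTER_CUBIC))
s=env.observe();print(s["time"],s["eef_pos"],s["tcp_rot"])
E
python3 snap.py w1
```

```text
time: 0.72
eef_pos: [0.3189, 0.43, 0.242]
tcp_rot: [-0.0, -3.141, 0.001]
force: [1.2, 0.9, 0.5]
finger_gap: 1.0
finger_force: 0.0
time: 1.35
eef_pos: [0.4686, 0.18, 0.2422]
tcp_rot: [-0.0, -3.142, -0.0]
force: [1.1, 0.4, -0.6]
finger_gap: 0.997
finger_force: 0.0
1.4 [0.4726 0.1716 0.2424] [ 0.0146  3.1393 -0.0061]
```

```bash
python3 -m jog '[{"translation":[0,0,0],"turn":[0,0,0],"fingers":-1}]'; python3 snap.py w1b
python3 -m jog '[{"translation":[0,-0.06,0],"turn":[0,0,0],"fingers":-1},{"translation":[0,-0.06,0],"turn":[0,0,0],"fingers":-1},{"translation":[0,-0.04,0],"turn":[0,0,0],"fingers":-1},{"translation":[0,0,0],"turn":[0,0,0],"fingers":-1},{"translation":[0,0,0],"turn":[0,0,0],"fingers":-1}]'; python3 snap.py w2
python3 -m jog '[{"translation":[0,-0.06,0],"turn":[0,0,0],"fingers":-1},{"translation":[0,-0.06,0],"turn":[0,0,0],"fingers":-1},{"translation":[0,-0.06,0],"turn":[0,0,0],"fingers":-1},{"translation":[0,0,0],"turn":[0,0,0],"fingers":-1},{"translation":[0,0,0],"turn":[0,0,0],"fingers":-1}]'; python3 snap.py w3
python3 - <<'E'
import cv2,numpy as np
a=[cv2.imread(f"raw_{n}.png") for n in("w1b","w2","w3")]
print(a[0].shape)
E
```

```text
time: 1.52
eef_pos: [0.4688, 0.1797, 0.2421]
tcp_rot: [-0.008, -3.141, 0.001]
force: [0.3, 1.0, 0.1]
finger_gap: 1.0
finger_force: 0.0
1.575 [0.4679 0.1815 0.2421] [-0.003  -3.1409 -0.    ]
time: 2.2
eef_pos: [0.4679, 0.0238, 0.2422]
tcp_rot: [0.003, -3.141, -0.001]
force: [-0.7, 1.0, 1.2]
finger_gap: 1.0
finger_force: 0.0
2.25 [0.4679 0.024  0.2422] [ 0.0046 -3.1414 -0.0011]
time: 2.88
eef_pos: [0.4685, -0.1564, 0.242]
tcp_rot: [0.003, -3.141, -0.001]
force: [0.4, 1.1, -0.2]
finger_gap: 1.004
finger_force: 0.0
2.925 [ 0.4685 -0.1559  0.242 ] [ 0.0047 -3.1412 -0.0015]
(420, 560, 3)
```

View pics/w1b.png

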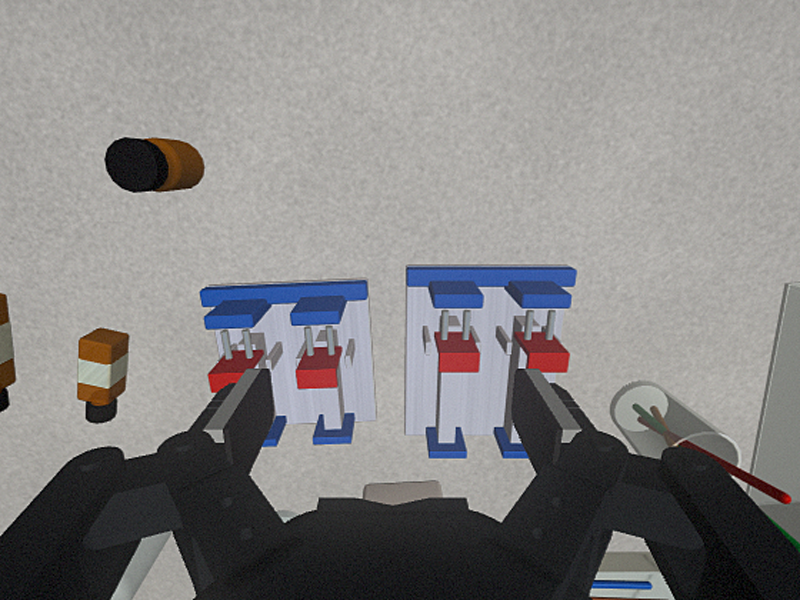

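View pics/w2.png

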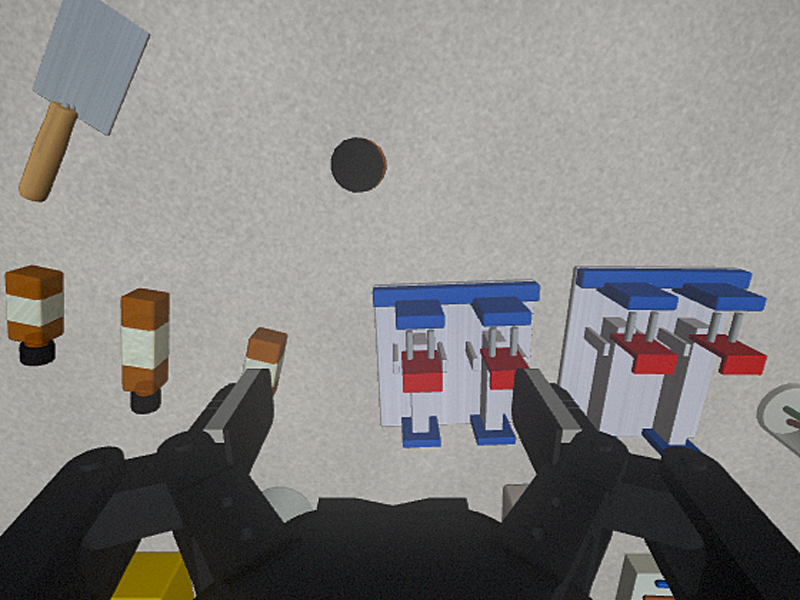

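View pics/w3.png

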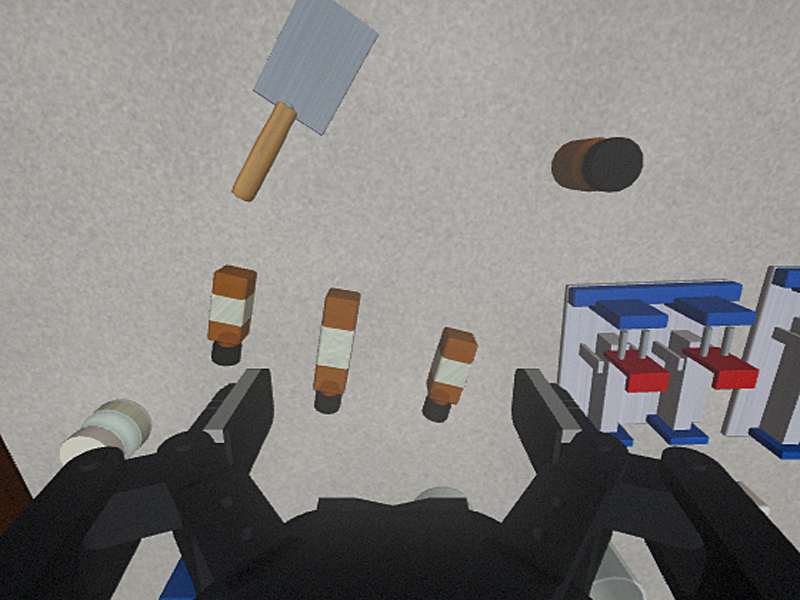

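Run:
```python
import cv2,numpy as np
a={n:cv2.imread(f"raw_{n}.png") for n in("w1b","w2","w3")}
def crop(n,u,v,w,h,s):
    c=cv2.resize(a[n][v:v+h,u:u+w],None,fx=s,fy=s,interpolation=cv2.INTER_CUBIC)
    for i in range(0,w,20): cv2.line(c,(i*s,0),(i*s,6 if i%100 else 12),(0,255,0),1)
    for i in range(0,h,20): cv2.line(c,(0,i*s),(6,i*s),(0,255,0),1)
    return c
cv2.imwrite("pics/z1.png",crop("w3",140,180,200,120,4))
cv2.imwrite("pics/z2.png",np.hstack([crop("w2",255,190,133,130,3),crop("w1b",135,190,133,130,3)]))
cv2.imwrite("pics/z3.png",np.hstack([crop("w1b",280,180,133,145,3),crop("w2",395,180,133,145,3)]))
```

```text
(no output)
```

View pics/z1.png

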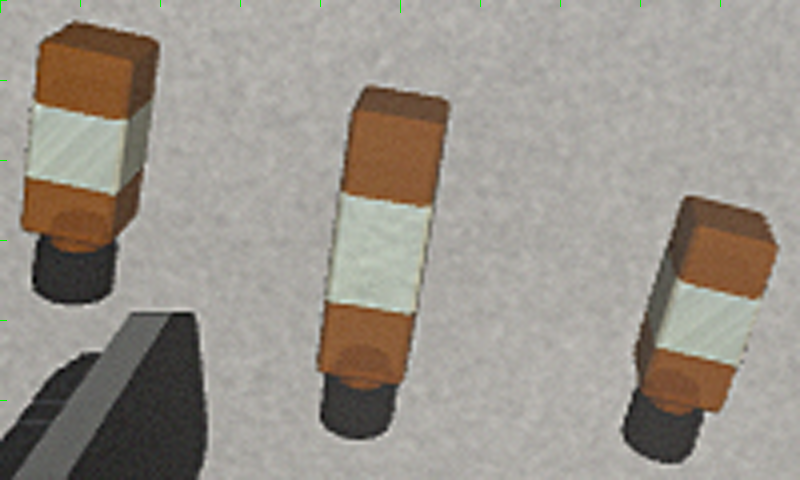

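View pics/z2.png

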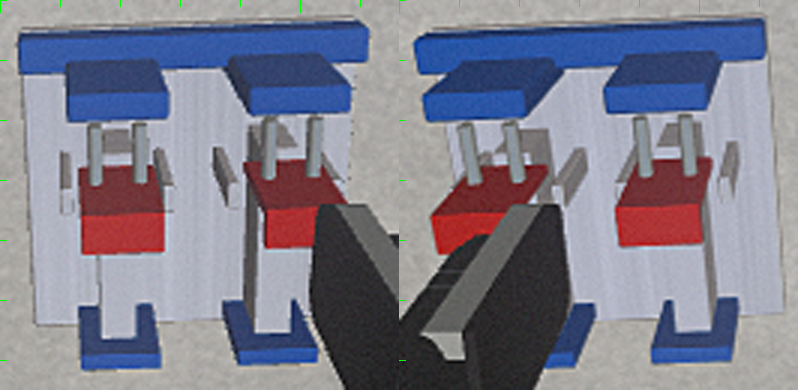

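View pics/z3.png

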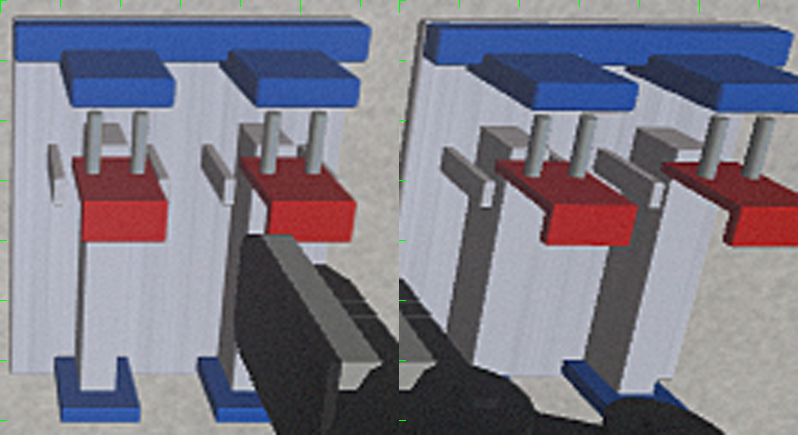

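```bash
cat > fit.py <<'E'
from h import *
import pickle
from scipy.optimize import least_squares
P={n:pickle.load(open(n+".pkl","rb")) for n in("w1b","w2","w3")}
def px(p,X):
    f=210/np.tan(np.radians(p["vfov"])/2);M=np.linalg.inv(p["pose"]);c=M[:3,:3]@X+M[:3,3]
    return np.array([p["cx"]+f*c[0]/c[2],p["cy"]+f*c[1]/c[2]])
def fit(obs,x0,name):
    def w(q,m):
        c,s=np.cos(q[2]),np.sin(q[2]);return np.array([q[0]+c*m[0]-s*m[1],q[1]+s*m[0]+c*m[1],m[2]+q[3]])
    def res(q): return np.concatenate([px(P[n],w(q,np.array(m)/1e3))-uv for n,uv,m in obs])
    for free in (0,1):
        g=(lambda q:res(q)) if free else (lambda q:res(np.append(q[:3],0)))
        r=least_squares(g,x0+[0] if free else x0,loss='soft_l1');print(name,"z-free" if free else "z=0",r.x[:2],np.degrees(r.x[2]),r.x[3:],"rms px",np.sqrt(np.mean(r.fun**2)))
        if not free:print(np.round(r.fun.reshape(-1,2),1).tolist());q=r.x
    return q
def z1(x,y):return("w3",np.array([140+x/4,180+y/4]))
def o(pan,x,y,m):
    n,u,v={"sL":("w2",255,190),"sR":("w1b",135-400/3+1/3,190),"lL":("w1b",280,180),"lR":("w2",395-400/3+1/3,180)}[pan]
    return(n,np.array([u+x/3,v+y/3]),m)
b=lambda L,pts:[z1(*p)+(m,) for p,m in zip(pts,[(-L,15,30),(-L,-15,30),(-L,15,0),(-L,-15,0),(L-24,15,30),(L-24,-15,30)])]
# image left = -y
def bot(L,bl,br,bbl,bbr,sl,sr):
    return [z1(*p)+(m,) for p,m in [(bl,(-L,-15,30)),(br,(-L,15,30)),(bbl,(-L,-15,0)),(bbr,(-L,15,0)),(sl,(L-24,-15,30)),(sr,(L-24,15,30))]]
fit(bot(45,(38,42),(134,58),(75,22),(160,38),(22,230),(110,240)),[.53,-.31,0.],"A")
fit(bot(60,(352,103),(446,122),(365,87),(450,103),(317,370),(404,385)),[.56,-.21,0.],"C")
fit(bot(45,(686,226),(777,250),(688,196),(768,215),(640,383),(722,411)),[.58,-.1,0.],"B")
for nm,a,c in [("TL",(344,192),(121,330)),("TR",(433,206),(169,328)),("BL",(328,303),(122,367)),("BR",(420,312),(168,366))]:
    print("C label",nm,tri([(P["w3"],z1(*a)[1]),(P["w2"],np.array(c)*.7)]))
S=[o("sL",82,253,(-26,-51,81)),o("sL",165,250,(-26,-19,81)),o("sR",433,254,(-26,-51,81)),o("sL",267,247,(-26,19,81)),o("sR",619,246,(-26,19,81)),o("sR",703,240,(-26,51,81)),
 o("sL",102,338,(45,-43,35)),o("sL",137,337,(45,-27,35)),o("sL",258,332,(45,27,35)),o("sL",292,330,(45,43,35)),o("sR",673,332,(45,27,35)),o("sR",708,331,(45,43,35)),o("sL",37,325,(57,-75,8)),o("sR",784,314,(57,75,8))]
fit(S,[.59,.085,0.],"short")
Lg=[o("lL",82,242,(-41,-51,81)),o("lL",166,241,(-41,-19,81)),o("lL",270,242,(-41,19,81)),o("lL",355,240,(-41,51,81)),o("lR",546,245,(-41,-51,81)),o("lR",632,243,(-41,-19,81)),
 o("lL",80,391,(60,-43,35)),o("lL",115,391,(60,-27,35)),o("lL",232,392,(60,27,35)),o("lR",624,392,(60,27,35)),o("lR",660,390,(60,43,35)),o("lL",10,372,(72,-75,8))]
fit(Lg,[.59,.265,0.],"long")
E
python3 fit.py
```

```text
A z=0 [ 0.5261 -0.3031] -12.051684768682321 [] rms px 1.089119696047903
[[-0.4, -0.6], [0.1, 0.4], [-0.4, -1.3], [1.1, -0.6], [-0.7, 0.9], [0.6, 2.9]]
A z-free [ 0.5317 -0.3106] -11.948901069290573 [-0.0187] rms px 0.4692177368883547
C z=0 [ 0.5619 -0.2087] -9.820276764815006 [] rms px 1.027714440967071
[[-0.2, 0.8], [0.1, -0.0], [-0.1, -2.0], [0.7, -2.3], [-0.4, 1.1], [0.0, 0.7]]
C z-free [ 0.5663 -0.21  ] -9.86478761087861 [-0.0099] rms px 0.7487720477437946
B z=0 [ 0.588  -0.1014] -14.65559183389232 [] rms px 1.691731217495478
[[2.2, 0.1], [1.5, -0.5], [-1.2, -1.1], [-0.6, -0.8], [-0.7, 4.3], [-0.0, 2.2]]
B z-free [ 0.5999 -0.0973] -15.520155747831135 [-0.026] rms px 1.0492461268936368
C label TL (array([ 0.5308, -0.2168,  0.0304]), np.float64(0.0018267476861996554))
C label TR (array([ 0.5442, -0.1912,  0.0012]), np.float64(0.001392809762169492))
C label BL (array([ 0.5694, -0.2242,  0.0291]), np.float64(0.0006687699723552802))
C label BR (array([ 0.583 , -0.1964,  0.0052]), np.float64(0.001332469673425791))
short z=0 [0.5891 0.0863] 2.422559713987501 [] rms px 0.4908689486808832
[[0.1, 0.3], [0.4, 0.3], [0.9, -0.1], [-0.4, 0.1], [-0.3, 0.0], [-0.4, 0.9], [-0.0, -0.4], [-0.0, -0.5], [-0.9, -0.2], [-0.5, 0.1], [0.9, -0.5], [0.9, -0.6], [-0.8, 0.3], [0.2, -0.1]]
short z-free [0.5879 0.0863] 2.360632475597513 [0.002] rms px 0.41597242308997046
long z=0 [0.5893 0.2681] -0.03546685995593356 [] rms px 0.6308445535094426
[[-0.0, -0.1], [0.4, 0.1], [-0.5, -0.4], [-0.5, 0.1], [0.4, -0.2], [0.0, 0.5], [0.6, -0.4], [0.5, -0.5], [0.6, -1.0], [-1.2, -0.0], [-1.7, 0.7], [0.2, 1.1]]
long z-free [0.5882 0.2675] 0.07691952546815435 [0.0018] rms px 0.5590890325008412
```

```bash
python3 -m jog '[{"translation":[-0.05,-0.027,0.02],"turn":[0,0,0],"fingers":-1},{"translation":[-0.05,-0.027,0.02],"turn":[0,0,0],"fingers":-1},{"translation":[0,0,0],"turn":[0,0,9.8],"fingers":-1},{"translation":[0,0,0.05],"turn":[0,0,0],"fingers":-1},{"translation":[0,0,0.05],"turn":[0,0,0],"fingers":-1}]'
python3 -m jog '[{"translation":[0,0,0.04],"turn":[0,0,0],"fingers":-1},{"translation":[0,0,0],"turn":[0,0,0],"fingers":-1},{"translation":[0,0,0],"turn":[0,0,0],"fingers":-1}]'
python3 -c "
from h import *
print(togo([.568,-.2096,.013],-9.82))"; python3 snap.py w4
```

```text
time: 3.55
eef_pos: [0.5693, -0.2092, 0.1012]
tcp_rot: [0.262, 3.129, 0.002]
force: [1.1, 0.4, -0.2]
finger_gap: 0.999
finger_force: 0.0
time: 3.92
eef_pos: [0.5692, -0.2113, 0.0637]
tcp_rot: [0.266, 3.129, 0.0]
force: [0.0, -0.3, 0.7]
finger_gap: 1.003
finger_force: 0.0
(array([0.0016, 0.0014, 0.0507]), array([0.0197, 0.0872, 0.0983]))
3.975 [ 0.5695 -0.2118  0.0642] [ 0.2667  3.1274 -0.0002]
```

```bash
python3 -m jog '[{"translation":[0.0015,0.0015,0.03],"turn":[0,0,0],"fingers":-1},{"translation":[0,0,0.02],"turn":[0,0,0],"fingers":-1},{"translation":[0,0,0],"turn":[0,0,0],"fingers":-1},{"translation":[0,0,0],"turn":[0,0,0],"fingers":1},{"translation":[0,0,0],"turn":[0,0,0],"fingers":1}]'
python3 -m jog '[{"translation":[0,0,0],"turn":[0,0,0],"fingers":1},{"translation":[0,0,0],"turn":[0,0,0],"fingers":1},{"translation":[0,0,0],"turn":[0,0,0],"fingers":1}]'
python3 snap.py w5
```

```text
time: 4.6
eef_pos: [0.5674, -0.2109, 0.0133]
tcp_rot: [0.269, 3.128, -0.0]
force: [-0.3, -0.6, 0.5]
finger_gap: 0.603
finger_force: 0.0
time: 4.97
eef_pos: [0.5673, -0.2108, 0.0131]
tcp_rot: [0.269, 3.129, -0.0]
force: [0.1, 1.0, 6.6]
finger_gap: 0.338
finger_force: 60.1
5.025 [ 0.5673 -0.2108  0.0131] [ 0.2689  3.1287 -0.0003]
```

View pics/w5.png

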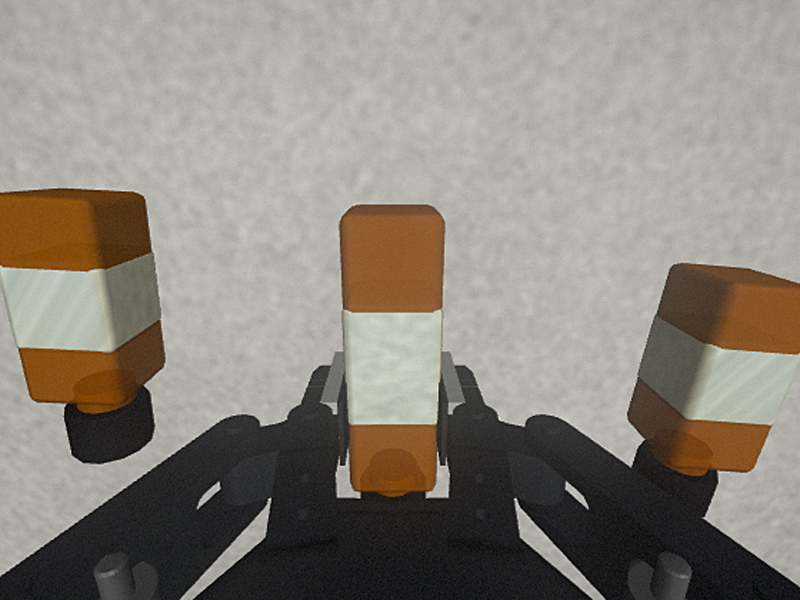

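```bash
cat > base.py <<'E'
from h import *
import pickle,sys
n=sys.argv[1];p=pickle.load(open(n+".pkl","rb"));im=cv2.imread(f"raw_{n}.png").astype(int)
s=env.observe()
col=im[:,265:286].mean(1);amber=(col[:,2]-col[:,0])>45
v=np.argmax(amber);print("edge row",v,"run",amber[v:v+30].sum())
r=R.from_rotvec(s["tcp_rot"])
for z in (0.0,.015,.03): 
    X=atz(p,(275,v),z);print(z,X,"in tool:",r.inv().apply(X-s["eef_pos"]))
E
python3 base.py w5; python3 -c "
from h import *
import pickle
p=pickle.load(open('w5.pkl','rb'));print(p['pose'])"
python3 -m jog '[{"translation":[0,0,-0.05],"turn":[0,0,0],"fingers":1},{"translation":[0,0,-0.06],"turn":[0,0,-9.8],"fingers":1},{"translation":[0,0,0],"turn":[0,0,0],"fingers":1}]'
```

```text
edge row 143 run 30
0.0 [ 0.5038 -0.1989  0.    ] in tool: [0.0646 0.0009 0.013 ]
0.015 [ 0.5024 -0.1987  0.015 ] in tool: [ 0.066   0.0008 -0.002 ]
0.03 [ 0.501  -0.1985  0.03  ] in tool: [ 0.0674  0.0008 -0.017 ]
[[ 0.1706  0.9392  0.2979  0.4903]
 [ 0.9853 -0.1629 -0.0505 -0.197 ]
 [ 0.0011  0.3022 -0.9532  0.1441]
 [ 0.      0.      0.      1.    ]]
time: 5.4
eef_pos: [0.5695, -0.2119, 0.1271]
tcp_rot: [-0.002, 3.133, -0.003]
force: [0.7, 0.9, -2.4]
finger_gap: 0.336
finger_force: 60.0
```

```bash
cat > ins.py <<'E'
from h import *
import sys
# place: x,y,yaw(deg); L half length; args: place bx bz xb zb pitch  (mm, deg)
PL={"L1":(.5890,.2331,0.0,60),"S1":(.5890+.035*np.sin(np.radians(2.4)),.0863-.035*np.cos(np.radians(2.4)),2.4,45),"S2":(.5890-.035*np.sin(np.radians(2.4)),.0863+.035*np.cos(np.radians(2.4)),2.4,45)}
def tgt(pl,bx,bz,xb,zb,th):
    X,Y,yaw,L=PL[pl];y=np.radians(yaw)
    pb=np.array([X+np.cos(y)*xb/1e3,Y+np.sin(y)*xb/1e3,.035+zb/1e3])
    B=R.from_euler('ZY',[yaw,-th],degrees=True)*R.from_matrix(np.array([[-1,0,0],[0,1,0],[0,0,-1.]]))
    return pb-B.apply([bx/1e3,0,bz/1e3])
if __name__=="__main__":
    pl=sys.argv[1];bx,bz=map(float,sys.argv[2:4])
    s=env.observe();r=R.from_rotvec(s["tcp_rot"]);print("t",s["time"],"F",s["force"],s["eef_pos"],"gap",s["finger_gap"])
    for w in sys.argv[4:]:
        xb,zb,th=map(float,w.split(','))
        t=tgt(pl,bx,bz,xb,zb,th);sh,tu=togo(t,PL[pl][2],th)
        print(w,"tcp",t,"shift mm",np.round(sh*1e3,1),"turn",np.round(tu,2))
E
python3 ins.py L1 66 13 -27,60,0 -27,4,11
```

```text
t 5.4 F [ 0.6888  0.8883 -2.3663] [ 0.5695 -0.2119  0.1271] gap 0.33619612793782694
-27,60,0 tcp [0.628  0.2331 0.108 ] shift mm [-58.8 445.   18.6] turn [-0.13  0.48  0.06]
-27,4,11 tcp [0.6243 0.2331 0.0644] shift mm [-54.8 445.1  62.2] turn [ -0.12 -10.52   0.07]
```

```bash
python3 -m jog '[{"translation":[-0.007,0.0555,0],"turn":[0,0,0],"fingers":1},{"translation":[-0.007,0.0555,0],"turn":[0,0,0],"fingers":1},{"translation":[-0.007,0.0555,0],"turn":[0,0,0],"fingers":1},{"translation":[-0.007,0.0555,0],"turn":[0,0,0],"fingers":1},{"translation":[-0.007,0.0555,0],"turn":[0,0,0],"fingers":1}]' >/dev/null
python3 -m jog '[{"translation":[-0.007,0.0555,0],"turn":[0,0,0],"fingers":1},{"translation":[-0.007,0.0555,0],"turn":[0,0,0],"fingers":1},{"translation":[-0.007,0.0555,0],"turn":[0,0,0],"fingers":1},{"translation":[0,0,0],"turn":[0,-10.6,0],"fingers":1},{"translation":[0,0,0],"turn":[0,0,0],"fingers":1}]'
python3 -m jog '[{"translation":[0,0,0],"turn":[0,0,0],"fingers":1}]' >/dev/null
python3 ins.py L1 66 13 -27,20,11 -27,4,11
```

```text
time: 6.65
eef_pos: [0.6171, 0.2336, 0.1186]
tcp_rot: [-0.003, 2.963, -0.004]
force: [-0.9, -0.0, -1.0]
finger_gap: 0.332
finger_force: 59.9
t 6.775 F [ 0.0059  0.1769 -1.2884] [0.6225 0.233  0.1219] gap 0.34079051223625784
-27,20,11 tcp [0.6243 0.2331 0.0804] shift mm [ 5.7  0.1 41.2] turn [-0.05 -0.52 -0.07]
-27,4,11 tcp [0.6243 0.2331 0.0644] shift mm [ 8.6  0.2 56.9] turn [-0.05 -0.52 -0.07]
```

```bash
python3 -m jog '[{"translation":[0.004,0,0.03],"turn":[0,0,0],"fingers":1},{"translation":[0.004,0,0.015],"turn":[0,0,0],"fingers":1},{"translation":[0,0,0.011],"turn":[0,0,0],"fingers":1},{"translation":[0,0,0],"turn":[0,0,0],"fingers":1},{"translation":[0,0,0],"turn":[0,0,0],"fingers":1}]'
python3 ins.py L1 66 13 -27,4,11 -45,4,11 -61.5,4,11 -61.5,1,11
```

```text
time: 7.4
eef_pos: [0.626, 0.2335, 0.0665]
tcp_rot: [0.001, 2.956, 0.001]
force: [-0.2, 0.7, -1.4]
finger_gap: 0.343
finger_force: 59.9
t 7.4 F [-0.166   0.6558 -1.4444] [0.626  0.2335 0.0665] gap 0.3428628257775272
-27,4,11 tcp [0.6243 0.2331 0.0644] shift mm [ 2.  -0.4  1.8] turn [ 0.02 -0.35 -0.05]
-45,4,11 tcp [0.6063 0.2331 0.0644] shift mm [19.7 -0.4 -1.6] turn [ 0.02 -0.35 -0.05]
-61.5,4,11 tcp [0.5898 0.2331 0.0644] shift mm [35.9 -0.4 -4.6] turn [ 0.02 -0.35 -0.05]
-61.5,1,11 tcp [0.5898 0.2331 0.0614] shift mm [36.5 -0.4 -1.7] turn [ 0.02 -0.35 -0.05]
```

```bash
python3 -m jog '[{"translation":[0.01,0,-0.001],"turn":[0,0,0],"fingers":1},{"translation":[0.008,0,-0.001],"turn":[0,0,0],"fingers":1},{"translation":[0,0,0],"turn":[0,0,0],"fingers":1}]'
python3 -m jog '[{"translation":[0.006,0,-0.001],"turn":[0,0,0],"fingers":1},{"translation":[0,0,0],"turn":[0,0,0],"fingers":1}]'
python3 -m jog '[{"translation":[0.006,0,0],"turn":[0,0,0],"fingers":1},{"translation":[0,0,0],"turn":[0,0,0],"fingers":1}]'
python3 ins.py L1 66 13 -61.5,4,11 -61.5,1,11
```

```text
time: 7.78
eef_pos: [0.6062, 0.2338, 0.0646]
tcp_rot: [-0.001, 2.957, 0.0]
force: [0.1, -0.2, -0.9]
finger_gap: 0.338
finger_force: 59.9
time: 8.02
eef_pos: [0.6022, 0.2336, 0.065]
tcp_rot: [0.001, 2.954, 0.001]
force: [4.6, -0.2, -2.7]
finger_gap: 0.336
finger_force: 59.7
time: 8.28
eef_pos: [0.5974, 0.2336, 0.0644]
tcp_rot: [0.002, 2.952, 0.002]
force: [7.3, -0.7, -0.4]
finger_gap: 0.341
finger_force: 60.1
t 8.275 F [ 7.2527 -0.7205 -0.4085] [0.5974 0.2336 0.0644] gap 0.34088388718830204
-61.5,4,11 tcp [0.5898 0.2331 0.0644] shift mm [ 7.5 -0.5 -1.4] turn [ 0.06 -0.16 -0.06]
-61.5,1,11 tcp [0.5898 0.2331 0.0614] shift mm [ 8.  -0.5  1.6] turn [ 0.06 -0.16 -0.06]
```

```bash
python3 -m jog '[{"translation":[0.005,0,0],"turn":[0,0,0],"fingers":1},{"translation":[0.004,0,0.001],"turn":[0,0,0],"fingers":1},{"translation":[0,0,0],"turn":[0,0,0],"fingers":1},{"translation":[0,0,0],"turn":[0,0,0],"fingers":1}]'
python3 ins.py L1 66 13 -61.5,1,11 -61.5,1,7 -61.5,1,4 -61.5,1,0
```

```text
time: 8.78
eef_pos: [0.5907, 0.2338, 0.0627]
tcp_rot: [0.002, 2.949, 0.003]
force: [9.9, 1.1, 1.8]
finger_gap: 0.336
finger_force: 60.3
t 8.775 F [9.8988 1.1081 1.7946] [0.5907 0.2338 0.0627] gap 0.33580035654598195
-61.5,1,11 tcp [0.5898 0.2331 0.0614] shift mm [ 1.2 -0.7  1.2] turn [ 0.11  0.03 -0.1 ]
-61.5,1,7 tcp [0.5914 0.2331 0.0569] shift mm [ 0.4 -0.7  5.8] turn [ 0.11  4.03 -0.09]
-61.5,1,4 tcp [0.5924 0.2331 0.0536] shift mm [ 0.1 -0.7  9.3] turn [ 0.11  7.03 -0.09]
-61.5,1,0 tcp [0.5935 0.2331 0.049 ] shift mm [-0.1 -0.7 14. ] turn [ 0.12 11.03 -0.09]
```

```bash
python3 -m jog '[{"translation":[0.001,-0.0005,0.005],"turn":[0,4,0],"fingers":1},{"translation":[0,0,0],"turn":[0,0,0],"fingers":1},{"translation":[0,0,0],"turn":[0,0,0],"fingers":1}]'
python3 ins.py L1 66 13 -61.5,1,4
python3 -m jog '[{"translation":[-0.0005,0,0.0035],"turn":[0,3,0],"fingers":1},{"translation":[0,0,0],"turn":[0,0,0],"fingers":1},{"translation":[0,0,0],"turn":[0,0,0],"fingers":1}]'
python3 ins.py L1 66 13 -61.5,1,4 -61.5,0.5,0
```

```text
time: 9.15
eef_pos: [0.591, 0.2336, 0.0575]
tcp_rot: [0.003, 3.019, 0.004]
force: [10.1, 1.1, 2.4]
finger_gap: 0.335
finger_force: 60.3
t 9.15 F [10.0549  1.1429  2.4499] [0.591  0.2336 0.0575] gap 0.33527865187210293
-61.5,1,4 tcp [0.5924 0.2331 0.0536] shift mm [-0.9 -0.5  4.1] turn [ 0.14  3.05 -0.11]
time: 9.52
eef_pos: [0.5916, 0.2335, 0.0539]
tcp_rot: [0.002, 3.071, 0.003]
force: [10.0, 1.3, 3.8]
finger_gap: 0.338
finger_force: 60.4
t 9.525 F [9.9922 1.2928 3.7866] [0.5916 0.2335 0.0539] gap 0.3382048625284296
-61.5,1,4 tcp [0.5924 0.2331 0.0536] shift mm [-0.8 -0.4  0.4] turn [ 0.12  0.02 -0.1 ]
-61.5,0.5,0 tcp [0.5935 0.2331 0.0485] shift mm [-1.5 -0.4  5.5] turn [ 0.12  4.02 -0.09]
```

```bash
python3 -m jog '[{"translation":[-0.0007,0,0.005],"turn":[0,4,0],"fingers":1},{"translation":[0,0,0],"turn":[0,0,0],"fingers":1},{"translation":[0,0,0],"turn":[0,0,0],"fingers":1}]'
python3 ins.py L1 66 13 -60,0,0
python3 snap.py w6
python3 - <<'E'
from h import *
for n in ("side","top"):
    cv2.imwrite(f"raw_{n}1.png",env.grab_frame(n)[:,:,::-1])
E
```

```text
time: 9.9
eef_pos: [0.5923, 0.233, 0.0485]
tcp_rot: [-0.003, -3.141, -0.002]
force: [9.2, 0.2, 1.6]
finger_gap: 0.339
finger_force: 60.3
t 9.9 F [9.2216 0.2043 1.648 ] [0.5923 0.233  0.0485] gap 0.3385426567281041
-60,0,0 tcp [0.595  0.2331 0.048 ] shift mm [-2.7  0.1  0.5] turn [ 0.08 -0.02 -0.1 ]
9.95 [0.5922 0.233  0.0485] [-0.0026 -3.1413 -0.0022]
```

```bash
python3 -m jog '[{"translation":[-0.0025,0,0],"turn":[0,0,0],"fingers":1},{"translation":[0,0,0],"turn":[0,0,0],"fingers":1},{"translation":[0,0,0],"turn":[0,0,0],"fingers":-0.1},{"translation":[0,0,0],"turn":[0,0,0],"fingers":-0.1},{"translation":[0,0,0],"turn":[0,0,0],"fingers":-0.1}]'
python3 -m jog '[{"translation":[0,0,0],"turn":[0,0,0],"fingers":-0.1},{"translation":[0,0,-0.03],"turn":[0,0,0],"fingers":-0.1},{"translation":[0,0,-0.05],"turn":[0,0,0],"fingers":-0.1},{"translation":[0,0,-0.06],"turn":[0,0,0],"fingers":-0.1},{"translation":[0,0,0],"turn":[0,0,0],"fingers":-0.1}]'
python3 snap.py w7;  python3 - <<'E'
from h import *
for n in ("side","top"):
    cv2.imwrite(f"raw_{n}2.png",env.grab_frame(n)[:,:,::-1])
import pickle
from fit import px,P
p=pickle.load(open("w7.pkl","rb"))
# expected if clamped, in w7: base-top edge hidden by hood; cap end, shoulder
for m in [(.589-.024,.233,.065),(.589+.036,.218,.065),(.589+.036,.248,.065),(.589+.06,.233,.0765),(.589+.06,.233,.063)]: print(m,px(p,np.array(m)))
E
```

```text
time: 10.68
eef_pos: [0.5904, 0.233, 0.0469]
tcp_rot: [-0.0, -3.134, 0.0]
force: [-0.2, 1.0, 1.1]
finger_gap: 0.551
finger_force: 0.0
time: 11.3
eef_pos: [0.5948, 0.2338, 0.1924]
tcp_rot: [0.001, 3.14, 0.006]
force: [0.5, 0.0, -0.9]
finger_gap: 0.55
finger_force: 0.0
11.35 [0.5932 0.2334 0.1896] [-0.0006 -3.1388 -0.0035]
A z=0 [ 0.5261 -0.3031] -12.051684768682321 [] rms px 1.089119696047903
[[-0.4, -0.6], [0.1, 0.4], [-0.4, -1.3], [1.1, -0.6], [-0.7, 0.9], [0.6, 2.9]]
A z-free [ 0.5317 -0.3106] -11.948901069290573 [-0.0187] rms px 0.4692177368883547
C z=0 [ 0.5619 -0.2087] -9.820276764815006 [] rms px 1.027714440967071
[[-0.2, 0.8], [0.1, -0.0], [-0.1, -2.0], [0.7, -2.3], [-0.4, 1.1], [0.0, 0.7]]
C z-free [ 0.5663 -0.21  ] -9.86478761087861 [-0.0099] rms px 0.7487720477437946
B z=0 [ 0.588  -0.1014] -14.65559183389232 [] rms px 1.691731217495478
[[2.2, 0.1], [1.5, -0.5], [-1.2, -1.1], [-0.6, -0.8], [-0.7, 4.3], [-0.0, 2.2]]
B z-free [ 0.5999 -0.0973] -15.520155747831135 [-0.026] rms px 1.0492461268936368
C label TL (array([ 0.5308, -0.2168,  0.0304]), np.float64(0.001826747686199655
[... 415 characters left out ...]
[-0.0, -0.5], [-0.9, -0.2], [-0.5, 0.1], [0.9, -0.5], [0.9, -0.6], [-0.8, 0.3], [0.2, -0.1]]
short z-free [0.5879 0.0863] 2.360632475597513 [0.002] rms px 0.41597242308997046
long z=0 [0.5893 0.2681] -0.03546685995593356 [] rms px 0.6308445535094426
[[-0.0, -0.1], [0.4, 0.1], [-0.5, -0.4], [-0.5, 0.1], [0.4, -0.2], [0.0, 0.5], [0.6, -0.4], [0.5, -0.5], [0.6, -1.0], [-1.2, -0.0], [-1.7, 0.7], [0.2, 1.1]]
long z-free [0.5882 0.2675] 0.07691952546815435 [0.0018] rms px 0.5590890325008412
(0.565, 0.233, 0.065) [272.0234 169.9619]
(0.625, 0.218, 0.065) [256.6582 231.5995]
(0.625, 0.248, 0.065) [287.7582 231.5215]
(0.649, 0.233, 0.0765) [272.2589 259.5986]
(0.649, 0.233, 0.063) [272.2847 253.0872]
```

```bash
python3 -m jog '[{"translation":[0,-0.056,0],"turn":[0,0,0],"fingers":-1},{"translation":[0,-0.056,0],"turn":[0,0,0],"fingers":-1},{"translation":[0,-0.056,0],"turn":[0,0,0],"fingers":-1},{"translation":[0,-0.056,0],"turn":[0,0,0],"fingers":-1},{"translation":[0,-0.056,0],"turn":[0,0,0],"fingers":-1}]' >/dev/null
python3 -m jog '[{"translation":[0,-0.056,0],"turn":[0,0,0],"fingers":-1},{"translation":[0,0,0.03],"turn":[0,0,7.5],"fingers":-1},{"translation":[0,0,0.05],"turn":[0,0,7.5],"fingers":-1},{"translation":[0,0,0.05],"turn":[0,0,0],"fingers":-1},{"translation":[0,0,0],"turn":[0,0,0],"fingers":-1}]'
python3 -m jog '[{"translation":[0,0,0],"turn":[0,0,0],"fingers":-1}]' >/dev/null
python3 -c "
from h import *
print(togo([.593,-.1027,.013],-15))"; python3 snap.py w8
```

```text
time: 12.7
eef_pos: [0.5869, -0.1024, 0.0527]
tcp_rot: [-0.408, -3.098, 0.002]
force: [-0.6, -0.4, 0.2]
finger_gap: 1.0
finger_force: 0.0
(array([-0.0018,  0.0012,  0.0448]), array([-0.1181, -0.3801, -0.0236]))
12.875 [ 0.5919 -0.1034  0.0587] [-0.4101 -3.1097  0.0014]
```

```bash
cat > chk.py <<'E'
from h import *
import sys,pickle
n=sys.argv[1];z=float(sys.argv[2]);p=pickle.load(open(n+".pkl","rb"));im=cv2.imread(f"raw_{n}.png").astype(int)
m=((im[:,:,2]-im[:,:,0])>35).astype(np.uint8);k,l,st,c=cv2.connectedComponentsWithStats(m)
s=env.observe();r=R.from_rotvec(s["tcp_rot"])
for i in range(1,k):
    if st[i,4]>800 and 200<c[i][0]<350:
        print(st[i],c[i])
        for v in range(st[i,1],st[i,1]+st[i,3],max(1,st[i,3]//8)):
            u=np.where(l[v]==i)[0]
            if len(u):
                a=[r.inv().apply(atz(p,(q,v),z)-s["eef_pos"])[:2]*1e3 for q in(u[0],u[-1])];print(v,u[0],u[-1],np.round(a,1).tolist())
E
python3 chk.py w8 0.03
```

```text
[ 248  162   52   43 2107] [273.0261 183.1419]
162 255 293 [[53.6, -10.4], [53.6, 10.6]]
167 250 296 [[50.9, -13.2], [50.9, 12.3]]
172 248 298 [[48.1, -14.4], [48.1, 13.5]]
177 248 298 [[45.2, -14.5], [45.3, 13.5]]
182 248 298 [[42.4, -14.6], [42.4, 13.6]]
187 248 298 [[39.5, -14.6], [39.5, 13.7]]
192 248 298 [[36.6, -14.7], [36.6, 13.7]]
197 248 298 [[33.6, -14.8], [33.6, 13.8]]
202 249 298 [[30.7, -14.3], [30.7, 13.9]]
[ 250  243   49   34 1412] [273.9079 258.5177]
243 298 298 [[5.0, 14.5], [5.0, 14.5]]
247 250 297 [[2.3, -14.4], [2.3, 13.9]]
251 250 297 [[-0.3, -14.5], [-0.3, 14.0]]
255 251 297 [[-3.0, -13.9], [-3.0, 14.1]]
259 251 297 [[-5.7, -14.0], [-5.7, 14.1]]
263 251 297 [[-8.4, -14.1], [-8.4, 14.2]]
267 251 297 [[-11.2, -14.1], [-11.2, 14.3]]
271 253 294 [[-14.0, -13.0], [-13.9, 12.5]]
275 265 282 [[-16.8, -5.5], [-16.8, 5.0]]
```

```bash
python3 -m jog '[{"translation":[0.002,0,0.03],"turn":[0,0,0],"fingers":-1},{"translation":[0,0,0.0155],"turn":[0,0,0],"fingers":-1},{"translation":[0,0,0],"turn":[0,0,0],"fingers":1},{"translation":[0,0,0],"turn":[0,0,0],"fingers":1},{"translation":[0,0,0],"turn":[0,0,0],"fingers":1}]'>/dev/null
python3 -m jog '[{"translation":[0,0,0],"turn":[0,0,0],"fingers":1},{"translation":[0,0,0],"turn":[0,0,0],"fingers":1}]'
python3 snap.py w9; python3 chk.py w9 .03; python3 base.py w9
python3 -m jog '[{"translation":[0,0,-0.05],"turn":[0,0,0],"fingers":1},{"translation":[0,0,-0.05],"turn":[0,0,-8.7],"fingers":1},{"translation":[0,0,0],"turn":[0,0,-8.7],"fingers":1},{"translation":[0,0,0],"turn":[0,0,0],"fingers":1}]'
python3 ins.py S2 50 13 -15,60,0 -15,4,12
```

```text
time: 13.75
eef_pos: [0.5895, -0.1027, 0.0127]
tcp_rot: [-0.41, -3.11, 0.001]
force: [-0.0, 0.4, 6.7]
finger_gap: 0.339
finger_force: 59.9
13.8 [ 0.5895 -0.1027  0.0127] [-0.4102 -3.1095  0.0012]
[ 239  179   71   60 3988] [274.1068 209.1246]
179 250 298 [[53.2, -9.4], [53.2, 9.9]]
186 244 304 [[50.3, -11.9], [50.3, 12.4]]
193 241 307 [[47.4, -13.2], [47.4, 13.7]]
200 239 308 [[44.4, -14.1], [44.4, 14.3]]
207 240 309 [[41.4, -13.8], [41.4, 14.8]]
214 240 308 [[38.3, -13.9], [38.3, 14.5]]
221 240 308 [[35.2, -14.0], [35.2, 14.6]]
228 241 308 [[32.1, -13.7], [32.1, 14.7]]
235 241 307 [[28.9, -13.8], [28.9, 14.4]]
[ 244  289   62   40 2175] [274.5766 307.1393]
289 305 305 [[2.4, 14.3], [2.4, 14.3]]
294 244 305 [[-0.3, -13.4], [-0.3, 14.4]]
299 244 305 [[-2.9, -13.5], [-2.9, 14.5]]
304 245 305 [[-5.6, -13.1], [-5.6, 14.6]]
309 244 305 [[-8.3, -13.7], [-8.3, 14.7]]
314 244 305 [[-11.1, -13.8], [-11.1, 14.8]]
319 245 304 [[-13.9, -13.4], [-13.9, 14.4]]
324 262 287 [[-16.7, -5.4], [-16.7, 6.4]]
edge row 180 run 30
0.0 [ 0.545 -0.09   0.   ] in tool: [0.0462 0.0008 0.0129]
0.015 [ 0.5419 -0.0892  0.015 ] in tool: [ 0.0495  0.0007 -0.002 ]
0.03 [ 0.5387 -0.0884  0.03  ] in tool: [ 0.0528  0.0007 -0.017 ]
time: 14.3
eef_pos: [0.5895, -0.1026, 0.1124]
tcp_rot: [0.064, -3.135, -0.001]
force: [0.5, -0.5, -1.4]
finger_gap: 0.344
finger_force: 59.4
t 14.3 F [ 0.4512 -0.5083 -1.4024] [ 0.5895 -0.1026  0.1124] gap 0.34366686999230117
-15,60,0 tcp [0.6225 0.1227 0.108 ] shift mm [-42.1 223.8   4.3] turn [ 0.04 -0.33 -0.08]
-15,4,12 tcp [0.6187 0.1226 0.0621] shift mm [-38.6 223.8  50.2] turn [  0.03 -12.33  -0.08]
```

```bash
python3 -m jog '[{"translation":[-0.0105,0.056,-0.005],"turn":[0,0,0],"fingers":1},{"translation":[-0.0105,0.056,-0.005],"turn":[0,0,0],"fingers":1},{"translation":[-0.0105,0.056,0],"turn":[0,0,0],"fingers":1},{"translation":[-0.0105,0.056,0],"turn":[0,0,0],"fingers":1},{"translation":[0,0,0],"turn":[0,-10.7,0],"fingers":1}]'>/dev/null
python3 -m jog '[{"translation":[0,0,0],"turn":[0,0,0],"fingers":1},{"translation":[0,0,0],"turn":[0,0,0],"fingers":1}]'
python3 ins.py S2 50 13 -15,4,11
```

```text
time: 15.18
eef_pos: [0.6218, 0.1226, 0.1213]
tcp_rot: [-0.058, 2.965, 0.005]
force: [0.4, 0.8, 0.0]
finger_gap: 0.341
finger_force: 59.5
t 15.175 F [0.3946 0.7847 0.0164] [0.6218 0.1226 0.1213] gap 0.34092992855606946
-15,4,11 tcp [0.6191 0.1226 0.0613] shift mm [13.1  0.1 58.6] turn [-0.02 -0.91 -0.17]
```

```bash
python3 -m jog '[{"translation":[0.004,0,0.03],"turn":[0,-0.8,0],"fingers":1},{"translation":[0.005,0,0.016],"turn":[0,0,0],"fingers":1},{"translation":[0.003,0,0.011],"turn":[0,0,0],"fingers":1},{"translation":[0,0,0],"turn":[0,0,0],"fingers":1},{"translation":[0,0,0],"turn":[0,0,0],"fingers":1}]'
python3 ins.py S2 50 13 -15,4,11 -31,4,11 -36,4,11 -47,1,11
```

```text
time: 15.8
eef_pos: [0.6215, 0.123, 0.0637]
tcp_rot: [-0.061, 2.948, 0.007]
force: [-0.1, -0.7, -1.1]
finger_gap: 0.337
finger_force: 59.5
t 15.8 F [-0.059  -0.6894 -1.1285] [0.6215 0.123  0.0637] gap 0.3365159646087887
-15,4,11 tcp [0.6191 0.1226 0.0613] shift mm [ 2.8 -0.3  1.9] turn [ 0.02  0.07 -0.05]
-31,4,11 tcp [0.6031 0.1219 0.0613] shift mm [18.5 -0.3 -1.1] turn [ 0.02  0.07 -0.05]
-36,4,11 tcp [0.5981 0.1217 0.0613] shift mm [23.4 -0.3 -2.1] turn [ 0.02  0.07 -0.05]
-47,1,11 tcp [0.5871 0.1213 0.0583] shift mm [34.8 -0.3 -1.3] turn [ 0.02  0.07 -0.05]
```

```bash
python3 -m jog '[{"translation":[0.01,0,-0.001],"turn":[0,0,0],"fingers":1},{"translation":[0.0085,0,0],"turn":[0,0,0],"fingers":1},{"translation":[0,0,0],"turn":[0,0,0],"fingers":1}]'|grep -E "eef|force:"
python3 -m jog '[{"translation":[0.006,0,-0.001],"turn":[0,0,0],"fingers":1},{"translation":[0,0,0],"turn":[0,0,0],"fingers":1}]'|grep -E "eef|force:"
python3 -m jog '[{"translation":[0.005,0,0],"turn":[0,0,0],"fingers":1},{"translation":[0,0,0],"turn":[0,0,0],"fingers":1},{"translation":[0,0,0],"turn":[0,0,0],"fingers":1}]'|grep -E "eef|force:"
python3 ins.py S2 50 13 -41,3,11 -47,1,11
```

```text
eef_pos: [0.6013, 0.1223, 0.0605]
force: [1.0, 0.1, -0.6]
finger_force: 59.5
eef_pos: [0.5976, 0.1221, 0.061]
force: [5.0, 0.5, -1.2]
finger_force: 59.3
eef_pos: [0.5939, 0.122, 0.0606]
force: [6.6, -0.5, 1.0]
finger_force: 59.7
t 16.8 F [ 6.6026 -0.4932  0.964 ] [0.5939 0.122  0.0606] gap 0.3442499261855364
-41,3,11 tcp [0.5931 0.1215 0.0603] shift mm [ 0.9 -0.5  0.1] turn [ 0.04  0.29 -0.05]
-47,1,11 tcp [0.5871 0.1213 0.0583] shift mm [ 7.2 -0.5  0.9] turn [ 0.04  0.29 -0.05]
```

```bash
python3 -m jog '[{"translation":[0.005,-0.0005,0],"turn":[0,0,0],"fingers":1},{"translation":[0.005,0,0.001],"turn":[0,0,0],"fingers":1},{"translation":[0,0,0],"turn":[0,0,0],"fingers":1},{"translation":[0,0,0],"turn":[0,0,0],"fingers":1}]'|grep -E "eef|force:"
python3 ins.py S2 48 13 -47,1,11 -47,1,7 -47,1,4 -47,0.5,0
```

```text
eef_pos: [0.5863, 0.1215, 0.0586]
force: [10.2, 1.1, 2.5]
finger_force: 59.8
t 17.3 F [10.2282  1.0501  2.4998] [0.5863 0.1215 0.0586] gap 0.3387795506389328
-47,1,11 tcp [0.5852 0.1212 0.0579] shift mm [ 1.2 -0.3  0.5] turn [ 0.08  0.5  -0.06]
-47,1,7 tcp [0.5866 0.1212 0.0548] shift mm [ 0.5 -0.3  3.9] turn [ 0.08  4.5  -0.06]
-47,1,4 tcp [0.5875 0.1213 0.0523] shift mm [ 0.  -0.3  6.4] turn [ 0.08  7.5  -0.06]
-47,0.5,0 tcp [0.5885 0.1213 0.0485] shift mm [-0.2 -0.3 10.4] turn [ 0.08 11.5  -0.05]
```

```bash
python3 -m jog '[{"translation":[0.002,0,0],"turn":[0,0,0],"fingers":1},{"translation":[0.0005,0,0.003],"turn":[0,4,0],"fingers":1},{"translation":[0,0,0],"turn":[0,0,0],"fingers":1},{"translation":[0,0,0],"turn":[0,0,0],"fingers":1}]'|grep -E "eef|force:"
python3 ins.py S2 48 13 -47,1,7
python3 -m jog '[{"translation":[-0.0003,0,0.0025],"turn":[0,3,0],"fingers":1},{"translation":[0,0,0],"turn":[0,0,0],"fingers":1},{"translation":[0,0,0],"turn":[0,0,0],"fingers":1}]'|grep -E "eef|force:"
python3 ins.py S2 48 13 -47,1,4 -47,0.5,0
```

```text
eef_pos: [0.5847, 0.1214, 0.055]
force: [10.8, 1.7, 0.6]
finger_force: 60.3
t 17.8 F [10.7991  1.7366  0.6422] [0.5847 0.1214 0.055 ] gap 0.34019213939832516
-47,1,7 tcp [0.5866 0.1212 0.0548] shift mm [-1.8 -0.3  0.4] turn [ 0.08  0.51 -0.06]
eef_pos: [0.5851, 0.1214, 0.0524]
force: [10.5, 1.7, 1.6]
finger_force: 60.5
t 18.175 F [10.5251  1.6988  1.621 ] [0.5851 0.1214 0.0524] gap 0.34053936523377876
-47,1,4 tcp [0.5875 0.1213 0.0523] shift mm [-2.4 -0.2  0.2] turn [ 0.07  0.49 -0.06]
-47,0.5,0 tcp [0.5885 0.1213 0.0485] shift mm [-3.1 -0.2  4.1] turn [ 0.07  4.49 -0.05]
```

```bash
python3 -m jog '[{"translation":[-0.0008,0,0.004],"turn":[0,4.5,0],"fingers":1},{"translation":[0,0,0],"turn":[0,0,0],"fingers":1},{"translation":[0,0,0],"turn":[0,0,0],"fingers":1}]'|grep -E "eef|force:"
python3 -m jog '[{"translation":[-0.002,0,0],"turn":[0,0,0],"fingers":1},{"translation":[0,0,0],"turn":[0,0,0],"fingers":1},{"translation":[0,0,0],"turn":[0,0,0],"fingers":1}]'|grep -E "eef|force:"
python3 ins.py S2 48 13 -45,0,0
```

```text
eef_pos: [0.586, 0.1213, 0.0482]
force: [10.8, 1.8, 2.5]
finger_force: 60.8
eef_pos: [0.5875, 0.1214, 0.0482]
force: [8.8, 1.6, 2.1]
finger_force: 60.8
t 18.925 F [8.8125 1.5921 2.1425] [0.5875 0.1214 0.0482] gap 0.3407761557438921
-45,0,0 tcp [0.5905 0.1214 0.048 ] shift mm [-3.  -0.1  0.2] turn [ 0.07 -0.06 -0.05]
```

```bash
python3 -m jog '[{"translation":[-0.0025,0,0],"turn":[0,0,0],"fingers":1},{"translation":[0,0,0],"turn":[0,0,0],"fingers":1},{"translation":[0,0,0],"turn":[0,0,0],"fingers":1}]'|grep -E "eef|force:"
python3 -m jog '[{"translation":[0,0,0],"turn":[0,0,0],"fingers":-0.1},{"translation":[0,0,0],"turn":[0,0,0],"fingers":-0.1},{"translation":[0,0,0],"turn":[0,0,0],"fingers":-0.1},{"translation":[0,0,0],"turn":[0,0,0],"fingers":-0.1}]'
python3 -m jog '[{"translation":[0,0,-0.03],"turn":[0,0,0],"fingers":-0.1},{"translation":[0,0,-0.05],"turn":[0,0,0],"fingers":-0.1},{"translation":[0,0,-0.06],"turn":[0,0,0],"fingers":-0.1},{"translation":[0,0,0],"turn":[0,0,0],"fingers":-0.1}]'
python3 snap.py w10; python3 chk.py w10 .065; python3 -c "
from ins import *
s=env.observe();r=R.from_rotvec(s['tcp_rot'])
for pl in('S2','L1'):
  X,Y,yaw,L=PL[pl];print(pl,r.inv().apply(np.array([X,Y,.065])-s['eef_pos']))"
```

```text
eef_pos: [0.5896, 0.1214, 0.0481]
force: [8.0, 1.9, 3.9]
finger_force: 60.8
time: 19.8
eef_pos: [0.5859, 0.121, 0.0465]
tcp_rot: [0.065, -3.132, 0.0]
force: [-0.0, 0.2, -0.6]
finger_gap: 0.552
finger_force: 0.0
time: 20.3
eef_pos: [0.5902, 0.1214, 0.1916]
tcp_rot: [0.065, -3.141, -0.004]
force: [0.8, 0.8, -0.2]
finger_gap: 0.547
finger_force: 0.0
20.35 [0.5886 0.1213 0.189 ] [ 0.0652 -3.1368 -0.0024]
[ 253  143   39   31 1115] [272.548  158.0117]
143 256 288 [[51.7, -15.1], [51.7, 12.9]]
146 255 290 [[49.1, -16.0], [49.1, 14.7]]
149 253 291 [[46.5, -17.8], [46.5, 15.6]]
152 253 291 [[43.9, -17.9], [43.9, 15.7]]
155 253 291 [[41.3, -17.9], [41.3, 15.7]]
158 254 291 [[38.7, -17.1], [38.6, 15.8]]
161 254 291 [[36.0, -17.1], [36.0, 15.8]]
164 254 291 [[33.3, -17.2], [33.3, 15.9]]
167 254 290 [[30.6, -17.3], [30.6, 15.0]]
170 258 290 [[27.9, -13.7], [27.9, 15.1]]
173 259 289 [[25.2, -12.9], [25.1, 14.2]]
S2 [ 0.0005 -0.0002  0.124 ]
L1 [-0.0056  0.1115  0.1241]
```

```bash
sed -i 's/>800/>150/' chk.py; python3 chk.py w10 .065 | tail -12
python3 - <<'E'
from h import *
import pickle
from ins import PL
for n,pl,sh in(("w10","S2",21),("w7","L1",36)):
    p=pickle.load(open(n+".pkl","rb"));im=cv2.imread(f"raw_{n}.png").astype(int)
    X,Y,yaw,L=PL[pl];y=np.radians(yaw)
    f=210/np.tan(np.radians(p["vfov"])/2);M=np.linalg.inv(p["pose"])
    for xx,zz in((sh-10,65),(sh,65),(L-9,63)):
        c=M[:3,:3]@np.array([X+np.cos(y)*xx/1e3,Y+np.sin(y)*xx/1e3,zz/1e3])+M[:3,3];uv=[p["cx"]+f*c[0]/c[2],p["cy"]+f*c[1]/c[2]];print(n,xx,np.round(uv,1))
    u=int(uv[0]);
    for v in range(190,275,4):print(v,np.round(im[v,u-4:u+5].mean(0)).astype(int).tolist(),end=" ")
    print()
E
```

```text
[301 318  17  21 230] [309.7087 329.1565]
318 308 310 [[-131.4, 36.8], [-131.4, 38.9]]
320 307 314 [[-134.0, 35.8], [-134.0, 43.3]]
322 308 315 [[-136.5, 37.0], [-136.6, 44.5]]
324 309 315 [[-139.1, 38.1], [-139.1, 44.6]]
326 305 316 [[-141.7, 33.9], [-141.7, 45.8]]
328 302 316 [[-144.3, 30.8], [-144.3, 45.9]]
330 302 317 [[-146.9, 30.8], [-147.0, 47.1]]
332 302 317 [[-149.5, 30.9], [-149.6, 47.2]]
334 302 316 [[-152.2, 31.0], [-152.2, 46.2]]
336 303 314 [[-154.8, 32.2], [-154.9, 44.2]]
338 308 310 [[-157.5, 37.7], [-157.6, 39.9]]
w10 11 [273.1 210.4]
w10 21 [273.1 220.4]
w10 36 [273.2 234.2]
190 [192, 204, 196] 194 [191, 204, 196] 198 [192, 206, 197] 202 [62, 96, 150] 206 [69, 103, 155] 210 [69, 104, 156] 214 [61, 89, 136] 218 [60, 94, 148] 222 [61, 87, 132] 226 [68, 65, 65] 230 [66, 66, 66] 234 [66, 64, 65] 238 [68, 66, 68] 242 [78, 61, 57] 246 [190, 194, 196] 250 [187, 191, 194] 254 [184, 189, 191] 258 [183, 188, 190] 262 [182, 187, 189] 266 [183, 187, 191] 270 [187, 192, 194] 274 [184, 189, 191] 
w7 26 [272.3 221.9]
w7 36 [272.3 231.6]
w7 51 [272.4 244.8]
190 [189, 201, 192] 194 [187, 201, 191] 198 [181, 194, 186] 202 [199, 212, 200] 206 [67, 101, 150] 210 [67, 101, 150] 214 [68, 102, 152] 218 [67, 100, 151] 222 [62, 97, 146] 226 [58, 86, 132] 230 [58, 80, 119] 234 [58, 86, 134] 238 [65, 65, 64] 242 [65, 64, 65] 246 [64, 62, 63] 250 [61, 60, 61] 254 [186, 192, 195] 258 [180, 185, 187] 262 [176, 182, 184] 266 [178, 184, 186] 270 [181, 186, 188] 274 [179, 186, 187]
```

```bash
python3 -m jog '[{"translation":[0.0094,-0.0529,0],"turn":[0,0,0],"fingers":-1},{"translation":[0.0094,-0.0529,0],"turn":[0,0,0],"fingers":-1},{"translation":[0.0094,-0.0529,0],"turn":[0,0,0],"fingers":-1},{"translation":[0.0094,-0.0529,0],"turn":[0,0,0],"fingers":-1},{"translation":[0.0094,-0.0529,0],"turn":[0,0,0],"fingers":-1}]' >/dev/null
python3 -m jog '[{"translation":[0.0094,-0.0529,0],"turn":[0,0,0],"fingers":-1},{"translation":[0.0094,-0.0529,0],"turn":[0,0,0],"fingers":-1},{"translation":[0.0094,-0.0529,0],"turn":[0,0,0],"fingers":-1},{"translation":[0,0,0.03],"turn":[0,0,7.2],"fingers":-1},{"translation":[0,0,0.05],"turn":[0,0,7.2],"fingers":-1}]'>/dev/null
python3 -m jog '[{"translation":[0,0,0.05],"turn":[0,0,0],"fingers":-1},{"translation":[0,0,0],"turn":[0,0,0],"fingers":-1},{"translation":[0,0,0],"turn":[0,0,0],"fingers":-1}]'|grep eef
python3 -c "
from h import *
print(togo([.5315,-.3044,.013],-12))"; python3 snap.py w11; python3 chk.py w11 .03
```

```text
eef_pos: [0.529, -0.3053, 0.0581]
(array([-0.0027,  0.0015,  0.045 ]), array([-0.1211, -0.4495, -0.0263]))
22.025 [ 0.5296 -0.3057  0.0589] [-0.3284 -3.1182  0.0029]
[ 254    0   49   52 1736] [276.2926  22.5553]
0 264 302 [[130.4, -4.2], [130.4, 13.8]]
6 263 300 [[128.0, -4.7], [128.0, 12.9]]
12 260 298 [[125.5, -6.2], [125.5, 12.0]]
18 259 295 [[123.0, -6.7], [123.0, 10.7]]
24 257 293 [[120.5, -7.7], [120.5, 9.7]]
30 255 291 [[117.9, -8.7], [117.9, 8.8]]
36 254 289 [[115.3, -9.3], [115.3, 7.9]]
42 254 286 [[112.7, -9.3], [112.7, 6.4]]
48 272 283 [[110.0, -0.5], [110.0, 5.0]]
[ 249  164   52   43 2091] [274.1253 184.9933]
164 255 293 [[52.5, -10.0], [52.5, 11.0]]
169 251 297 [[49.7, -12.3], [49.7, 13.3]]
174 249 299 [[46.9, -13.5], [46.9, 14.5]]
179 249 299 [[44.1, -13.5], [44.1, 14.5]]
184 249 299 [[41.2, -13.6], [41.2, 14.6]]
189 249 299 [[38.3, -13.7], [38.3, 14.7]]
194 249 299 [[35.4, -13.8], [35.4, 14.8]]
199 249 299 [[32.4, -13.8], [32.4, 14.8]]
204 250 298 [[29.4, -13.3], [29.4, 14.3]]
[ 250  245   48   34 1385] [273.1321 260.2801]
245 250 297 [[3.6, -14.0], [3.6, 14.4]]
249 250 297 [[0.9, -14.1], [0.9, 14.4]]
253 250 296 [[-1.7, -14.1], [-1.7, 13.9]]
257 250 296 [[-4.4, -14.2], [-4.4, 13.9]]
261 250 296 [[-7.2, -14.3], [-7.1, 14.0]]
265 250 296 [[-9.9, -14.3], [-9.9, 14.0]]
269 250 296 [[-12.7, -14.4], [-12.6, 14.1]]
273 264 292 [[-15.4, -5.7], [-15.4, 11.7]]
277 265 280 [[-18.3, -5.2], [-18.3, 4.2]]
```

```bash
python3 -m jog '[{"translation":[0,0.0003,0.03],"turn":[0,0,0],"fingers":-1},{"translation":[0,0,0.016],"turn":[0,0,0],"fingers":-1},{"translation":[0,0,0],"turn":[0,0,0],"fingers":1},{"translation":[0,0,0],"turn":[0,0,0],"fingers":1},{"translation":[0,0,0],"turn":[0,0,0],"fingers":1}]'>/dev/null
python3 -m jog '[{"translation":[0,0,0],"turn":[0,0,0],"fingers":1},{"translation":[0,0,0],"turn":[0,0,0],"fingers":1}]'
python3 snap.py w12; python3 base.py w12
python3 -m jog '[{"translation":[0,0,-0.05],"turn":[0,0,0],"fingers":1},{"translation":[0,0,-0.06],"turn":[0,0,-7.2],"fingers":1},{"translation":[0,0,0],"turn":[0,0,-7.2],"fingers":1},{"translation":[0,0,0],"turn":[0,0,0],"fingers":1}]' | grep eef
python3 ins.py S1 49 13 -15,70,0
```

```text
time: 22.9
eef_pos: [0.5291, -0.3051, 0.0123]
tcp_rot: [-0.328, -3.118, 0.002]
force: [-0.9, 0.2, 7.0]
finger_gap: 0.342
finger_force: 59.9
22.95 [ 0.5291 -0.3051  0.0123] [-0.3285 -3.118   0.0024]
edge row 0 run 22
0.0 [ 0.4074 -0.2784  0.    ] in tool: [0.1246 0.0008 0.0131]
0.015 [ 0.4122 -0.2794  0.015 ] in tool: [ 0.1197  0.0007 -0.0019]
0.03 [ 0.417  -0.2805  0.03  ] in tool: [ 0.1149  0.0007 -0.017 ]
eef_pos: [0.5295, -0.3046, 0.1219]
t 23.45 F [ 0.108  -0.7696 -0.8797] [ 0.5295 -0.3046  0.1219] gap 0.34191136507490827
-15,70,0 tcp [0.6244 0.0528 0.118 ] shift mm [-109.5  353.2    3.3] turn [ 0.01 -0.4  -0.06]
```

```bash
python3 -m jog '[{"translation":[-0.0156,0.0505,0],"turn":[0,0,0],"fingers":1},{"translation":[-0.0156,0.0505,0],"turn":[0,0,0],"fingers":1},{"translation":[-0.0156,0.0505,0],"turn":[0,0,0],"fingers":1},{"translation":[-0.0156,0.0505,0],"turn":[0,0,0],"fingers":1},{"translation":[-0.0156,0.0505,0],"turn":[0,0,0],"fingers":1}]'>/dev/null
python3 -m jog '[{"translation":[-0.0156,0.0505,0],"turn":[0,0,0],"fingers":1},{"translation":[-0.0156,0.0505,0],"turn":[0,0,0],"fingers":1},{"translation":[0,0,0],"turn":[0,-10.7,0],"fingers":1},{"translation":[0,0,0],"turn":[0,-0.7,0],"fingers":1},{"translation":[0,0,0],"turn":[0,0,0],"fingers":1}]'
python3 -m jog '[{"translation":[0,0,0],"turn":[0,0,0],"fingers":1}]'>/dev/null
python3 ins.py S1 49 13 -15,4,11
```

```text
time: 24.7
eef_pos: [0.6232, 0.0526, 0.1201]
tcp_rot: [-0.058, 2.956, 0.006]
force: [1.0, 0.1, -0.5]
finger_gap: 0.338
finger_force: 59.6
t 24.825 F [-0.4058 -0.778   0.1115] [0.625  0.0526 0.1208] gap 0.3400946509353309
-15,4,11 tcp [0.6211 0.0526 0.0611] shift mm [15.   0.2 57.9] turn [-0.01 -0.21 -0.13]
```

```bash
python3 -m jog '[{"translation":[0.005,0,0.03],"turn":[0,0,0],"fingers":1},{"translation":[0.005,0,0.016],"turn":[0,0,0],"fingers":1},{"translation":[0.004,0,0.011],"turn":[0,0,0],"fingers":1},{"translation":[0,0,0],"turn":[0,0,0],"fingers":1},{"translation":[0,0,0],"turn":[0,0,0],"fingers":1}]'|grep -E "eef|force:"
python3 ins.py S1 49 13 -15,4,11 -31,3,11
python3 -m jog '[{"translation":[0.009,0,-0.001],"turn":[0,0,0],"fingers":1},{"translation":[0.009,0,0],"turn":[0,0,0],"fingers":1},{"translation":[0,0,0],"turn":[0,0,0],"fingers":1}]'|grep -E "eef|force:"
python3 ins.py S1 49 13 -31,3,11 -36,3,11 -41,3,11 -47,1,11
```

```text
eef_pos: [0.6215, 0.0529, 0.0624]
force: [-0.1, -0.4, -0.5]
finger_force: 59.6
t 25.45 F [-0.1282 -0.4272 -0.5397] [0.6215 0.0529 0.0624] gap 0.33776173453147756
-15,4,11 tcp [0.6211 0.0526 0.0611] shift mm [ 0.7 -0.3  1.2] turn [ 0.01 -0.14 -0.05]
-31,3,11 tcp [0.6051 0.0519 0.0601] shift mm [16.6 -0.3 -0.9] turn [ 0.01 -0.14 -0.05]
eef_pos: [0.6032, 0.0524, 0.06]
force: [5.1, 0.5, -3.4]
finger_force: 59.3
t 25.825 F [ 5.1482  0.4581 -3.361 ] [0.6032 0.0524 0.06  ] gap 0.34460848362661395
-31,3,11 tcp [0.6051 0.0519 0.0601] shift mm [-1.8 -0.5  0.2] turn [ 0.02 -0.08 -0.03]
-36,3,11 tcp [0.6001 0.0517 0.0601] shift mm [ 3.1 -0.5 -0.7] turn [ 0.02 -0.08 -0.03]
-41,3,11 tcp [0.5951 0.0515 0.0601] shift mm [ 8.  -0.5 -1.7] turn [ 0.02 -0.08 -0.03]
-47,1,11 tcp [0.5891 0.0513 0.0581] shift mm [14.3 -0.5 -0.8] turn [ 0.02 -0.08 -0.03]
```

```bash
python3 -m jog '[{"translation":[0.006,-0.0004,-0.001],"turn":[0,0,0],"fingers":1},{"translation":[0,0,0],"turn":[0,0,0],"fingers":1},{"translation":[0,0,0],"turn":[0,0,0],"fingers":1}]'|grep -E "eef|force:"
python3 -m jog '[{"translation":[0.005,0,0],"turn":[0,0,0],"fingers":1},{"translation":[0,0,0],"turn":[0,0,0],"fingers":1},{"translation":[0,0,0],"turn":[0,0,0],"fingers":1}]'|grep -E "eef|force:"
python3 ins.py S1 49 13 -47,1,11
```

```text
eef_pos: [0.5987, 0.0521, 0.06]
force: [6.2, 1.1, -2.3]
finger_force: 59.5
eef_pos: [0.5951, 0.052, 0.0598]
force: [8.8, 0.5, 0.7]
finger_force: 59.9
t 26.575 F [8.8187 0.5186 0.7288] [0.5951 0.052  0.0598] gap 0.3397063431340768
-47,1,11 tcp [0.5891 0.0513 0.0581] shift mm [ 6.3 -0.4  0.5] turn [ 0.04  0.16 -0.02]
```

```bash
python3 -m jog '[{"translation":[0.004,-0.0003,0],"turn":[0,0,0],"fingers":1},{"translation":[0.0035,0,0.001],"turn":[0,0,0],"fingers":1},{"translation":[0,0,0],"turn":[0,0,0],"fingers":1},{"translation":[0,0,0],"turn":[0,0,0],"fingers":1}]'|grep -E "eef|force:"
python3 ins.py S1 50 13 -47,1,11 -47,1,7
```

```text
eef_pos: [0.5896, 0.0514, 0.0583]
force: [10.4, 1.3, 2.3]
finger_force: 60.1
t 27.075 F [10.3552  1.3069  2.2978] [0.5896 0.0514 0.0583] gap 0.3414112157729636
-47,1,11 tcp [0.5901 0.0513 0.0583] shift mm [-0.5 -0.1  0. ] turn [ 0.04  0.33 -0.03]
-47,1,7 tcp [0.5915 0.0514 0.055 ] shift mm [-1.3 -0.1  3.6] turn [ 0.04  4.33 -0.03]
```

```bash
python3 -m jog '[{"translation":[0.0015,0,0],"turn":[0,0,0],"fingers":1},{"translation":[0.0005,0,0.003],"turn":[0,4.3,0],"fingers":1},{"translation":[0,0,0],"turn":[0,0,0],"fingers":1},{"translation":[0,0,0],"turn":[0,0,0],"fingers":1}]'|grep -E "eef|force:"
python3 ins.py S1 50 13 -47,1,7
python3 -m jog '[{"translation":[-0.0003,0,0.0025],"turn":[0,3,0],"fingers":1},{"translation":[0,0,0],"turn":[0,0,0],"fingers":1},{"translation":[0,0,0],"turn":[0,0,0],"fingers":1}]'|grep -E "eef|force:"
python3 ins.py S1 50 13 -47,1,4 -47,0,0
```

```text
eef_pos: [0.5883, 0.0512, 0.0546]
force: [11.2, 0.8, 1.5]
finger_force: 60.7
t 27.575 F [11.21    0.8255  1.4749] [0.5883 0.0512 0.0546] gap 0.33881762596066556
-47,1,7 tcp [0.5915 0.0514 0.055 ] shift mm [-3.2  0.  -0. ] turn [ 0.03  0.03 -0.03]
eef_pos: [0.5888, 0.0513, 0.052]
force: [10.8, 0.3, 1.4]
finger_force: 60.9
t 27.95 F [10.7524  0.3157  1.3819] [0.5888 0.0513 0.052 ] gap 0.3404431046338701
-47,1,4 tcp [0.5924 0.0514 0.0525] shift mm [-3.7 -0.  -0.2] turn [ 0.03  0.02 -0.02]
-47,0,0 tcp [0.5935 0.0515 0.048 ] shift mm [-4.4 -0.   4.4] turn [ 0.03  4.02 -0.02]
```

```bash
python3 -m jog '[{"translation":[-0.001,0,0.004],"turn":[0,4,0],"fingers":1},{"translation":[0,0,0],"turn":[0,0,0],"fingers":1},{"translation":[0,0,0],"turn":[0,0,0],"fingers":1}]'|grep -E "eef|force:"
python3 -m jog '[{"translation":[-0.002,0,0],"turn":[0,0,0],"fingers":1},{"translation":[-0.002,0,0],"turn":[0,0,0],"fingers":1},{"translation":[0,0,0],"turn":[0,0,0],"fingers":1}]'|grep -E "eef|force:"
python3 ins.py S1 50 13 -45,0,0
```

```text
eef_pos: [0.5896, 0.0512, 0.0478]
force: [9.7, 0.2, 2.6]
finger_force: 61.2
eef_pos: [0.5929, 0.0513, 0.0477]
force: [8.5, 0.2, 3.3]
finger_force: 61.2
t 28.7 F [8.4703 0.1841 3.2768] [0.5929 0.0513 0.0477] gap 0.341494448159948
-45,0,0 tcp [0.5955 0.0515 0.048 ] shift mm [-2.5  0.1 -0.3] turn [ 0.03 -0.09 -0.03]
```

```bash
python3 -m jog '[{"translation":[-0.002,0,0],"turn":[0,0,0],"fingers":1},{"translation":[0,0,0],"turn":[0,0,0],"fingers":1}]'|grep -E "eef|force:"
python3 -m jog '[{"translation":[0,0,0],"turn":[0,0,0],"fingers":-0.1},{"translation":[0,0,0],"turn":[0,0,0],"fingers":-0.1},{"translation":[0,0,0],"turn":[0,0,0],"fingers":-0.1},{"translation":[0,0,0],"turn":[0,0,0],"fingers":-0.1}]'
python3 -m jog '[{"translation":[0,0,-0.03],"turn":[0,0,0],"fingers":-0.1},{"translation":[0,0,-0.05],"turn":[0,0,0],"fingers":-0.1},{"translation":[0,0,-0.06],"turn":[0,0,0],"fingers":-0.1},{"translation":[0.06,0,-0.01],"turn":[0,0,0],"fingers":-0.1},{"translation":[0.06,0,0],"turn":[0,0,0],"fingers":-0.1}]'
python3 -m jog '[{"translation":[0,0.05,0],"turn":[0,0,0],"fingers":-1},{"translation":[0,0.03,0],"turn":[0,0,0],"fingers":-1},{"translation":[0,0,0],"turn":[0,0,0],"fingers":-1}]'
python3 snap.py w13
python3 - <<'E'
from h import *
t=env.grab_frame("top")[:,:,::-1];s=env.grab_frame("side")[:,:,::-1]
a=cv2.imread("raw_w13.png")
w=cv2.resize(a[130:420,60:500],(660,435)); 
c=np.zeros((600,800,3),np.uint8);c[:435,:660]=w
c[435:,:400]=cv2.resize(t[160:250,160:378],(400,165));c[360:600,480:800]=cv2.resize(s[130:235,195:335],(320,240))
cv2.imwrite("pics/final.png",c)
E
```

```text
eef_pos: [0.5941, 0.0514, 0.0474]
force: [8.1, 0.3, 2.5]
finger_force: 61.2
time: 29.45
eef_pos: [0.5908, 0.0511, 0.0459]
tcp_rot: [0.065, -3.132, -0.0]
force: [-0.5, -0.0, -0.1]
finger_gap: 0.546
finger_force: 0.0
time: 30.08
eef_pos: [0.472, 0.0461, 0.1981]
tcp_rot: [0.065, -3.135, -0.001]
force: [0.2, 0.3, -0.7]
finger_gap: 0.546
finger_force: 0.0
time: 30.45
eef_pos: [0.4688, 0.1286, 0.1972]
tcp_rot: [0.072, -3.132, -0.002]
force: [-0.2, -0.7, -0.3]
finger_gap: 0.994
finger_force: 0.0
30.5 [0.469  0.1268 0.1971] [ 0.0684 -3.132  -0.0001]
```

View pics/final.png

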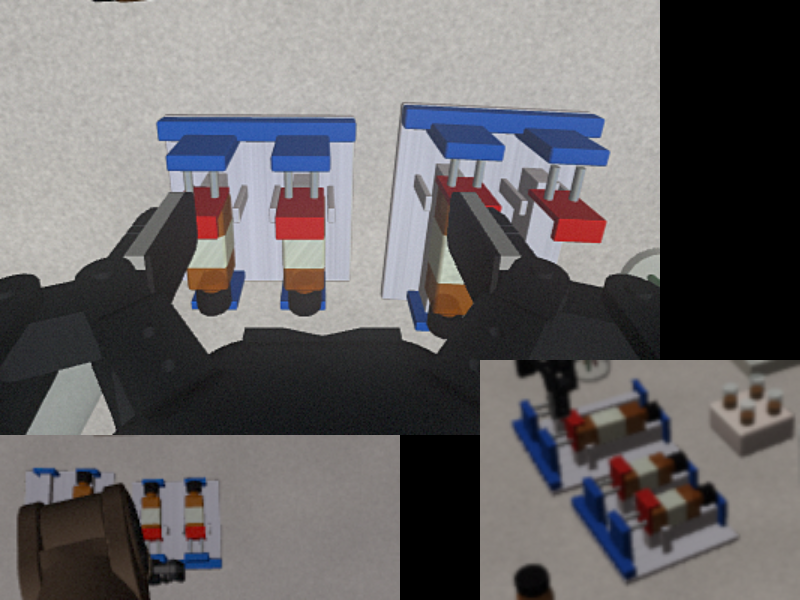

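The picture shows all three bottles flat under their hoods, with the cap ends behind the lips. The caps end at about (213,313), (303,313) and (450,325). The arm is clear of everything.

```bash
python3 -c "
from workcell import env
print(env.sign_off())"
```

```text
the job is handed in; nothing more can be done
None
```

I handed the job in at about 31 s. Both short bottles are in the short rack and the long one is in the long rack. The last pictures show each lying flat under its hood with the cap behind the lip; no verdict came back from the judging.

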